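# Fit the notched scraper blade over its locating pin and bolt it in

### The arm

A 6-joint arm with a two-finger parallel gripper is mounted at the origin on the work surface. World frame = base frame: x ahead of the robot, y to its left, z up, the work surface at z = 0. Lengths are in m, angles in rad, forces in N, time in s.
With the tool pointing down it reaches from about 0.3 to 0.775 m from the base axis. Payload 14.6 kg.
Tool frame: the origin (TCP) lies at the very end of the fingers, on their centre line; the grasp point (between the pads) lies 19 mm behind it; y points along the fingers, x is the direction in which the jaws open and shut, and the axes are right-handed (so a half turn about y gives the same grasp; the last joint's range is limited). The gripper opens to 94 mm and grips with 3 to 60 N. Pads are 16 mm wide; open, the fingers measure 119 mm over their backs; the gripper's body (75 mm by 177 mm) begins 78 mm behind the grasp point.
Start: joints at [1.281, 0.3, 1.521, -0, 1.321, -0.067], TCP at [0.122, 0.536, 0.205] pointing down, gripper open.
Joint ranges: [-3.03, 3.03], [-0.79, 2.21], [0.23, 2.52], [-1.04, 4.18], [0, 3.07], [-2.55, 2.55]. Speed limits (rad/s): [2.22, 2.22, 2.57, 3.14, 3.14, 3.14].

### API

Orientations are given as [roll, pitch, yaw] about the fixed x, y, z axes, in that order (R = Rz(yaw) Ry(pitch) Rx(roll)).
In Python, from station import get_obs, cams, hand_in gives the robot as it stands. The module is installed in compiled form; this text tells all that it offers.
- The arm moves only by the tool step_arm, never from a script. Its argument "plan" is a list of rows, each an object with "grip": the closure, from -1 (fully open) to 1 (shut), so that 0 is half open; "slide": the shift along the tool's x, y, z in m, a list of three; "spin": the turn about the tool's y in degrees. A call has 1 to 20 rows; each row shifts and turns the commanded pose from where the row before left it, along the tool's axes as they then stand; what a row does not reach is not made up. A row lasts 1/12 s, in which the tool goes at most 41.7 mm and 7.16 degrees, less where a joint would pass 70% of its speed; a pose out of reach is approached as far as the arm can. A call is refused whole if a number of a shift passes 0.0417 or a number of a turn 7.16, either way. A call with a gripper value outside its range is refused whole. The fingers move at their own pace and stop on an object; "force" is the grip in N (left out, the last holds). Time passes only in rows, so rows that do not move let the fingers close. It gives the time, the measured TCP pose, the force and the opening at its end, in the units of the state.
- get_obs(): the state, without advancing time (a new reading comes with each control period).
- cams.camera(name): name is "scene" or "top" or "wrist"; returns the picture (480x640x3 uint8, blue, green, red); there is no depth.
- cams.calibration(name): a dict with "K" (3x3 intrinsics, pixels), "k1" (the pictures are not rectified: a ray, as slopes to the right and down, at radius r is drawn at 1 + k1 r^2 times it, then the intrinsics apply), "T" (4x4, takes a point from camera to world coordinates). Camera axes: x right, y up, looking along -z (the intrinsics and any distortion apply to the point x, -y, -z); pixel columns grow to the right and rows downward; lengths in m; the calibration is good to about 2 mm. A picture is of the moment at which its call begins: read the wrist's pose just before it. calibration takes no time and is no camera call; for the wrist camera it gives the pose at the moment of the call.
- hand_in(): hands the job in, once; it reports no verdict.
The state is a dict: "time_s": time; "qpos": joint angles; "joint_vel": joint speeds; "tau": joint torques, N m; "ee_pos": TCP position; "eef_rot": TCP orientation; "force": force on the tool from outside, world axes, zero at the start; "moment": the same for the moment, N m; "grip_width": finger opening in m.
Only numpy, scipy, OpenCV 4.12 (cv2) and the standard library are available. Lean on these libraries where they do the work, as an engineer would, in place of code of your own. Each camera call takes 0.05 s, during which the arm holds its last target.

### The job

Fit the notched scraper blade in the aluminium holder: lay it flat on the bed, slide it notch first over the locating pin and under the lip, and press it squarely home against the shoulder with a light, steady push (some 8 to 15 N, kept up for half a second, never above 20 N). Do not drop the blade or ram it against the pin or anything else. Then push the bolt fully across behind the blade's spine and let go. Leave the plain blade and everything else on the table where they are.

Things in the scene. Friction and masses are not known exactly. Their poses are not given: they have to be found in the camera images.
- blade: The notched scraper blade to be fitted: dark steel plate 90 mm (its x) by 100 mm (its y), 4 mm thick, spine on top. Origin: centre of the underside; x towards the notched edge, z up; notched edge at x = 45 mm, cutting edge (2.5 mm thick) at x = -45 mm. About 0.25 kg; up to 4 N to slide it. Starts flat on the plywood board, on the left or the right.
- spine (a point): Middle of the top of the notched blade's spine, a bright steel rib to grip: 12 mm thick (blade x), 70 mm long (blade y), centred at blade x = -22 mm, rising from 4 to 20 mm above the blade's underside. The blade balances about 5 mm ahead (+x) of it.
- notch (a point): Middle of the mouth of the blade's notch, at the underside, blade x = 45 mm, y = 0. The notch is 10.5 mm wide, 30 mm deep into the plate, square-mouthed, no lead-in.
- plain_blade: The other blade on the board: same plate and spine but no notch. To be left alone. Origin and axes as for the notched blade.
- board: Plywood board fixed to the table, 150 x 270 x 12 mm, under both blades. Origin: centre of its underside.
- holder: Fixed aluminium blade holder. Origin: centre of the underside of its flat bed, 120 (x) by 124 (y) mm, top at z = 12 mm. Shoulder and lip lie across its +x end, the bolt on its +y side. A blade that is home has its origin at x = 0, z = 12 mm in this frame and its axes parallel to it; its y is set by the pin. Blade on holder is a stiff contact: about 20 N per mm.
- pin_slot (a point): Middle of the pin's slot on the bed's top, at holder x = 25 mm, y = 0. The locating pin is a square steel pin, 8 x 8 mm, flat sides along the holder's axes, standing 10 mm above the bed. It is locked anywhere up to 8 mm to either side (holder y) of this point; where is not reported: find it by sight or by feel.
- lip (a point): Middle of the upper front edge of the lip, a 5 mm thick ledge 110 mm long (holder y) that overhangs the bed from holder x = 37 mm to the shoulder and beyond. The gap below it is 6.5 mm high; its top is at z = 23.5 mm.
- shoulder: The stop for the blade: an aluminium bar 15 x 110 x 6.5 mm under the lip. Origin: middle of the lower edge of its face, at holder x = 45 mm, z = 12 mm; the face looks to the holder's -x. A blade that is home lies flush on it. The blade must not press on it with more than 20 N, nor on the holder as a whole with more than 40 N.
- bolt_knob (a point): Centre of the top of the bolt's black knob, 14 x 14 mm, 22 mm high, top 47.5 mm above the table; with the bolt open at holder x = -36 mm, y = 95 mm. Pushing the bolt moves it to holder -y. The knob stands clear above two guide bars, whose tops are 28 mm above the table; they are 40 mm long, centred at holder y = 100 mm.
- bolt (a joint): Travel of the bolt, a flat steel bar: 0 open, 0.040 m fully across (a stop). Starts 0 to 3 mm in; friction about 3 N, stays where left. Open, its tip is at holder y = 55 mm; it runs 6.5 to 14.5 mm above the bed, over the plate and 2.5 mm behind (holder -x) the spine of a blade that is home, and strikes the spine of one that is not.
- bottle: Bystander to leave alone: white squeeze bottle with red cap, 54 mm across, 160 high.
- mug: Bystander to leave alone: white mug, 80 mm across, 90 high.
- jar: Bystander to leave alone: clear jar with grey lid, 60 mm across, 70 high.
- screwdriver: Bystander to leave alone: screwdriver, 170 mm, lying close to the robot.
- profile: Bystander to leave alone: aluminium square bar, 30 x 200 x 30 mm.
- tray: Bystander to leave alone: grey open parts tray, 120 x 160 x 45 mm.
Mind the look-alikes: they are no part of the job. What is shaped like the blade but orange is not meant.

How it is judged:
On the way, in this order (a step that is already met when the one before it is completed fails the run):
1. the notched blade is home over the pin (within 2 mm of the shoulder, square, flat), bolt still open, and pressed on the shoulder with 2 to 20 N (the push less friction) for 0.2 s (x of blade in the frame of holder between -0.002 and 0.003 m and y of blade in the frame of holder between -0.0105 and 0.0105 m and z of blade in the frame of holder between 0.01 and 0.014 m and angle between the x axis of blade and the x axis of holder, either way round below 0.045 rad and angle between blade's own z axis and vertical below 0.05 rad and contact force between blade and shoulder above 2 N and value of joint bolt below 0.01 m), for 0.2 s.
2. the bolt is pushed across behind the spine (36 mm or more) (x of blade in the frame of holder between -0.002 and 0.003 m and y of blade in the frame of holder between -0.0105 and 0.0105 m and z of blade in the frame of holder between 0.01 and 0.014 m and angle between the x axis of blade and the x axis of holder, either way round below 0.045 rad and angle between blade's own z axis and vertical below 0.05 rad and value of joint bolt above 0.036 m), for 0.2 s.
At the end, for the whole second after the job is handed in: The notched blade lies flat on the holder's bed (within 2 mm), its notch over the pin (within 10.5 mm of the middle line), its edge within 2 mm of the shoulder and square within 0.045 rad, at rest, and the bolt is at least 36 mm across (all of step 2 and linear speed of blade below 0.02 m/s); the robot touches nothing.
It fails at once if the blade bears on the shoulder with more than 20 N (contact force between blade and shoulder above 20 N).
It fails at once if the blade is dropped or rammed: it bears on the holder as a whole (bed, pin, lip, shoulder, bolt) with more than 40 N (contact force between blade and holder above 40 N).
It fails at once if the plain blade is moved by more than 15 mm (distance of plain_blade from where it was at the start of the episode above 0.015 m).
It fails at once if a bystander is moved by more than 30 mm (distance of any of bottle, mug, jar, screwdriver, profile, tray from where it was at the start of the episode above 0.03 m).
It also fails if it takes over 72 s, if anything falls off the work surface, if the arm or the gripper's body presses on something with over 40 N, if the wrist force passes 120 N, or if a joint passes its speed limit or range.

## Working session

There is one attempt and no reset: what is moved stays moved. The work goes in short steps, Python scripts to look and compute and a tool call to move; the robot and the scene stay as the last step left them, time stands still between calls to the robot, and variables do not carry over. Pictures are saved under pics/ and viewed, and the job is handed in when it is done.

Besides the shell and the picture viewer there is one more tool, called after "Call:" in YAML: its name, and indented under it one key for each argument. step_arm: Moves the arm, as the interface text tells. Its arguments: {"type":"object","properties":{"plan":{"type":"array","items":{"type":"object","properties":{"grip":{"type":"number"},"slide":{"type":"array","items":{"type":"number"}},"spin":{"type":"number"}}}},"force":{"type":"number"}},"required":["plan"]}

```bash
mkdir -p pics; cat > h.py <<'E'
import numpy as np, cv2, json
from station import get_obs, cams, hand_in
def ray(name_or_cal,u,v):
    c=cams.calibration(name_or_cal) if isinstance(name_or_cal,str) else name_or_cal
    K=np.array(c["K"],float);k1=float(c["k1"]);T=np.array(c["T"],float)
    d=cv2.undistortPoints(np.array([[[u,v]]],float),K,np.array([k1,0,0,0,0.]))[0,0]
    r=T[:3,:3]@np.array([d[0],-d[1],-1.]);return T[:3,3],r
def onz(c,u,v,z):
    o,r=ray(c,u,v);return o+r*(z-o[2])/r[2]
def proj(c,p):
    c=cams.calibration(c) if isinstance(c,str) else c
    K=np.array(c["K"],float);k1=float(c["k1"]);T=np.array(c["T"],float)
    q=T[:3,:3].T@(np.asarray(p,float)-T[:3,3]);x,y=q[0]/-q[2],-q[1]/-q[2]
    s=1+k1*(x*x+y*y);return np.array([K[0,0]*x*s+K[0,2],K[1,1]*y*s+K[1,2]])
E
python3 - <<'E'
from h import *
for n in("scene","top","wrist"):
    cv2.imwrite(f"pics/{n}0.png",cams.camera(n)); c=cams.calibration(n);print(n,c)
print(get_obs())
E
```

```text
scene {'K': array([[594.42284861,   0.        , 321.25383449],
       [  0.        , 594.42284861, 232.1632201 ],
       [  0.        ,   0.        ,   1.        ]]), 'k1': -0.06931348140860925, 'T': array([[ 0.54040809, -0.46847742,  0.69891917,  1.34253007],
       [ 0.84123535,  0.28424519, -0.45992147, -0.5021271 ],
       [ 0.01679841,  0.83650079,  0.54770817,  0.66545671],
       [ 0.        ,  0.        ,  0.        ,  1.        ]])}
top {'K': array([[596.55022858,   0.        , 309.74369797],
       [  0.        , 596.55022858, 235.28533621],
       [  0.        ,   0.        ,   1.        ]]), 'k1': -0.05472088367337919, 'T': array([[-0.02256219,  0.99017778, -0.13798158,  0.42271989],
       [-0.99971061, -0.02349765, -0.00515424, -0.00523823],
       [-0.00834586,  0.13782536,  0.99042138,  1.2244747 ],
       [ 0.        ,  0.        ,  0.        ,  1.        ]])}
wrist {'K': array([[354.28928898,   0.        , 320.63762089],
       [  0.        , 354.28928898, 242.13661192],
       [  0.        ,   0.        ,   1.        ]]), 'k1': -0.028659730461895967, 'T': array([[ 
[... 187 characters left out ...]
      ,  0.        ,  0.        ,  1.        ]])}
{'time_s': 0.15, 'qpos': array([ 1.28143024e+00,  3.00314603e-01,  1.52139452e+00,  3.38669573e-05,
        1.32071538e+00, -6.66041419e-02]), 'joint_vel': array([-0.0017598 , -0.00272561, -0.00102652,  0.00022823, -0.00263701,
       -0.00163341]), 'tau': array([ 1.93063606e-03, -5.31958973e+01, -3.52823782e+01,  7.07935961e-02,
        2.36757455e-02, -1.25100123e-04]), 'ee_pos': array([0.12145157, 0.53623244, 0.20505111]), 'eef_rot': array([-1.57070823e+00,  8.27815573e-04,  1.34802602e+00]), 'force': array([-0.36606561, -0.00433309, -0.11970477]), 'moment': array([ 0.03332135, -0.01364989, -0.0212088 ]), 'grip_width': 0.09407355426524559}
```

View pics/scene0.png

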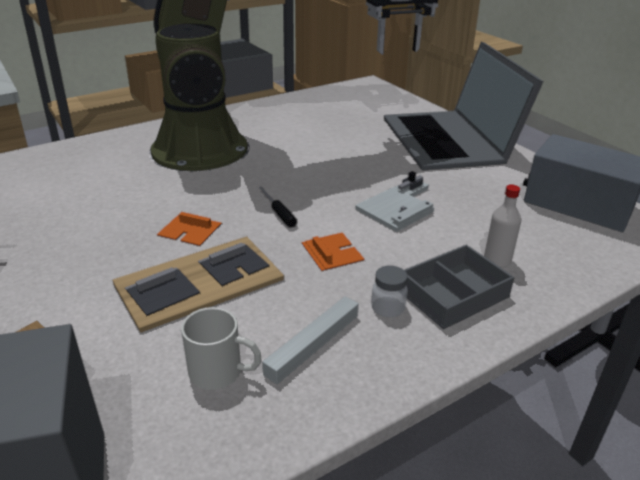

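View pics/top0.png

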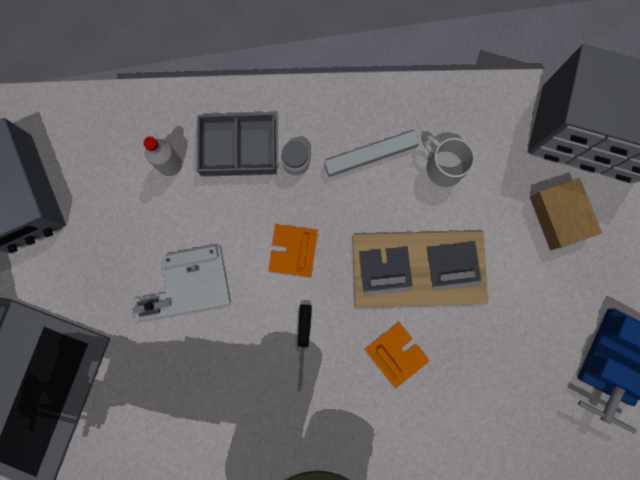

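View pics/wrist0.png

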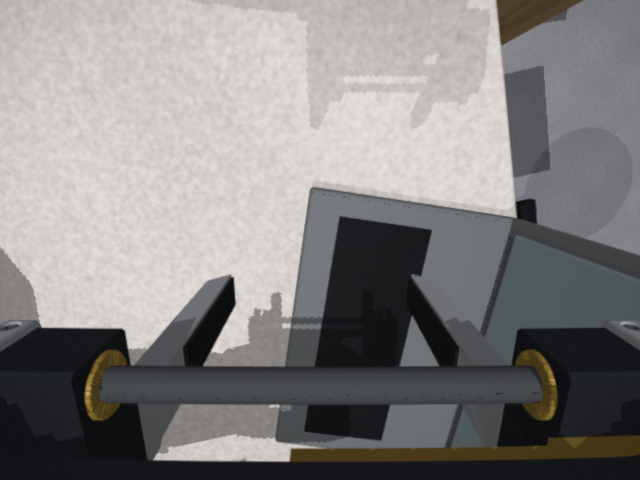

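Top view: candidates are the dark notched plate (385,270), dark plain plate (453,262), orange notched decoys (294,250) and (397,353). I choose (385,270); the notch shows at about (384,255), facing up (+x). The holder is at (197,283) with its knob at (150,305). Next, close crops.

```bash
python3 - <<'E'
from h import *
im=cv2.imread("pics/top0.png")
a=cv2.resize(im[220:320,345:495],None,fx=5,fy=5,interpolation=cv2.INTER_CUBIC)
b=cv2.resize(im[230:330,125:245],None,fx=6,fy=6,interpolation=cv2.INTER_CUBIC)
cv2.imwrite("pics/c_board.png",a);cv2.imwrite("pics/c_holder.png",b)
E
```

```text
(no output)
```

View pics/c_board.png

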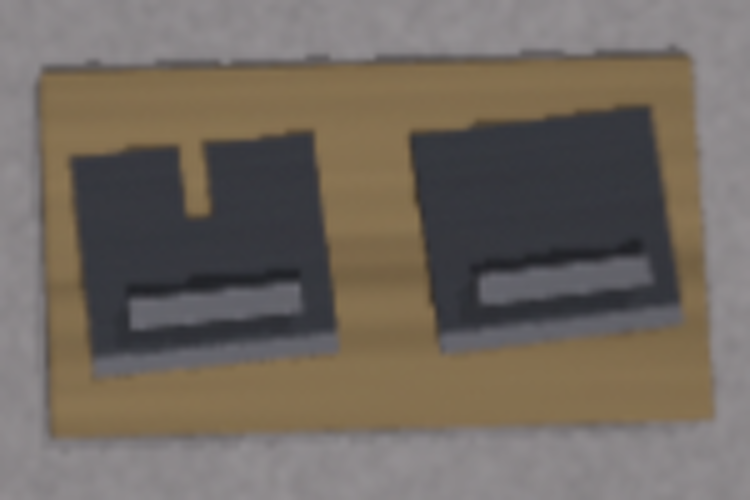

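View pics/c_holder.png

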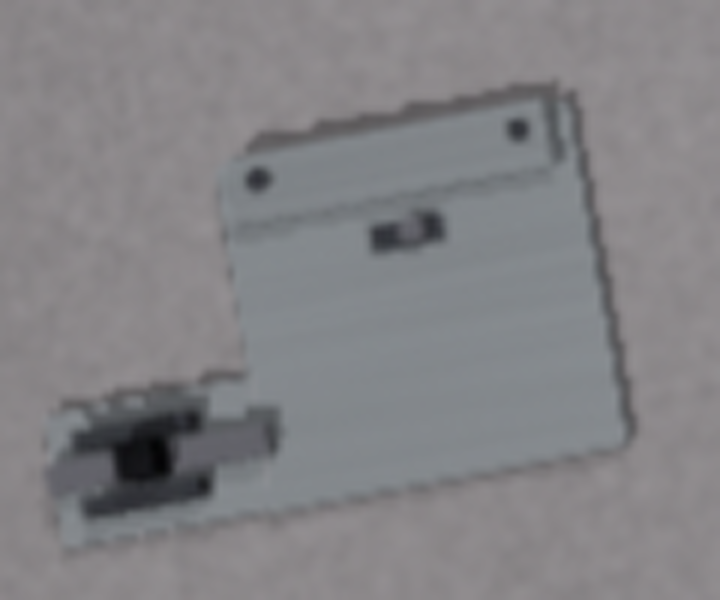

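```bash
python3 - <<'E'
from h import *
c=cams.calibration("top")
def pb(U,V,z):return onz(c,(U+.5)/5-.5+345,(V+.5)/5-.5+220,z)
def ph(U,V,z):return onz(c,(U+.5)/6-.5+125,(V+.5)/6-.5+230,z)
def yaw(d):return np.arctan2(d[1],d[0])
A,B=pb(70,157,.016),pb(314,131,.016)
C,D=pb(95,377,.0145),pb(338,352,.0145)
print("blade",A,B,C,D,"w",np.linalg.norm(A-B),"len",np.linalg.norm(A-C), "yaw",yaw(A-B)-np.pi/2,yaw(A-C),yaw(B-D))
print("notch",pb(191,146,.016)," centre",(A+B+C+D)/4)
S=[pb(*q,.032) for q in((128,297),(300,283),(130,330),(302,313))]
print("spine",sum(S)/4,yaw(S[0]-S[1])-np.pi/2,np.linalg.norm(S[0]-S[1]))
L,R=ph(237,237,.0235),ph(562,178,.0235)
print("lip",L,R,np.linalg.norm(L-R),(L+R)/2,yaw(L-R)-np.pi/2)
print("pin top",ph(413,223,.022),"slot",ph(372,236,.012),ph(443,226,.012))
E1,E2=ph(575,95,.012),ph(630,442,.012)
print("bed edge",E1,E2,np.linalg.norm(E1-E2),yaw(E1-E2))
print("knob",ph(144,452,.0475))
E
```

```text
blade [ 0.55640233 -0.09773109  0.016     ] [ 0.56469476 -0.19768691  0.016     ] [ 0.46693821 -0.10496897  0.0145    ] [ 0.47462443 -0.20367487  0.0145    ] w 0.10029920222138346 len 0.08976895468119171 yaw 0.08277145398631292 0.0807267433399069 0.06638318389868146
notch [ 0.55973751 -0.1472151   0.016     ]  centre [ 0.51566494 -0.15101546  0.01525   ]
spine [ 0.49349908 -0.15246076  0.032     ] 0.05693364857719363 0.0691286328358722
lip [0.52786189 0.29788139 0.0235    ] [0.54540833 0.18750786 0.0235    ] 0.1117595374067865 [0.53663511 0.24269462 0.0235    ] 0.15765398188465318
pin top [0.53142614 0.23835024 0.022     ] slot [0.52819757 0.25441455 0.012     ] [0.5310771  0.23009451 0.012     ]
bed edge [0.57499786 0.18483765 0.012     ] [0.45651806 0.16655394 0.012     ] 0.1198822628356318 0.1531114233112815
knob [0.45550249 0.32205826 0.0475    ]
```

```bash
cat >> h.py <<'E'
def plan(wps,yaw1=None,rows=None,obs=None):
    """rows: list of (target xyz, n rows); yaw spread over all rows; prints tool-axis slides"""
    o=obs or get_obs();p=np.array(o["ee_pos"]);y0=float(o["eef_rot"][2])
    N=sum(n for _,n in wps); yaw1=y0 if yaw1 is None else yaw1
    dy=(yaw1-y0)/N; y=y0; out=[]
    for t,n in wps:
        d=(np.array(t)-p)/n
        for i in range(n):
            tx=np.array([np.cos(y),np.sin(y),0]);tz=np.array([-np.sin(y),np.cos(y),0])
            out.append({"slide":[round(float(d@tx),4),round(float(-d[2]),4),round(float(d@tz),4)],"spin":round(-np.degrees(dy),2)})
            y+=dy
        p=np.array(t)
    print(json.dumps(out))
def st():
    o=get_obs();print("t",round(o["time_s"],2),"p",np.round(o["ee_pos"],4),"rpy",np.round(o["eef_rot"],4),"F",np.round(o["force"],2),"M",np.round(o["moment"],2),"w",round(o["grip_width"],4));return o
E
python3 -c "
from h import *
plan([((.22,.38,.205),6),((.5,.17,.10),11)],.155)"
```

```text
[{"slide": [-0.0218, 0.0, -0.0218], "spin": 4.02}, {"slide": [-0.0202, 0.0, -0.0232], "spin": 4.02}, {"slide": [-0.0185, 0.0, -0.0246], "spin": 4.02}, {"slide": [-0.0167, 0.0, -0.0258], "spin": 4.02}, {"slide": [-0.0149, 0.0, -0.0269], "spin": 4.02}, {"slide": [-0.013, 0.0, -0.0279], "spin": 4.02}, {"slide": [0.0, 0.0095, -0.0318], "spin": 4.02}, {"slide": [0.0022, 0.0095, -0.0317], "spin": 4.02}, {"slide": [0.0045, 0.0095, -0.0315], "spin": 4.02}, {"slide": [0.0067, 0.0095, -0.0311], "spin": 4.02}, {"slide": [0.0088, 0.0095, -0.0306], "spin": 4.02}, {"slide": [0.0109, 0.0095, -0.0299], "spin": 4.02}, {"slide": [0.013, 0.0095, -0.029], "spin": 4.02}, {"slide": [0.015, 0.0095, -0.0281], "spin": 4.02}, {"slide": [0.0169, 0.0095, -0.0269], "spin": 4.02}, {"slide": [0.0188, 0.0095, -0.0257], "spin": 4.02}, {"slide": [0.0205, 0.0095, -0.0243], "spin": 4.02}]
```

Call:
step_arm:
  plan:
    - {"grip":0.2,"slide":[-0.022,0.0,-0.022],"spin":4.0}
    - {"grip":0.2,"slide":[-0.02,0.0,-0.023],"spin":4.0}
    - {"grip":0.2,"slide":[-0.0185,0.0,-0.0246],"spin":4.0}
    - {"grip":0.2,"slide":[-0.0167,0.0,-0.0258],"spin":4.0}
    - {"grip":0.2,"slide":[-0.015,0.0,-0.027],"spin":4.0}
    - {"grip":0.2,"slide":[-0.013,0.0,-0.028],"spin":4.0}
    - {"grip":0.2,"slide":[0.0,0.0095,-0.032],"spin":4.0}
    - {"grip":0.2,"slide":[0.002,0.0095,-0.032],"spin":4.0}
    - {"grip":0.2,"slide":[0.0045,0.0095,-0.0315],"spin":4.0}
    - {"grip":0.2,"slide":[0.0067,0.0095,-0.031],"spin":4.0}
    - {"grip":0.2,"slide":[0.009,0.0095,-0.0306],"spin":4.0}
    - {"grip":0.2,"slide":[0.011,0.0095,-0.03],"spin":4.0}
    - {"grip":0.2,"slide":[0.013,0.0095,-0.029],"spin":4.0}
    - {"grip":0.2,"slide":[0.015,0.0095,-0.028],"spin":4.0}
    - {"grip":0.2,"slide":[0.017,0.0095,-0.027],"spin":4.0}
    - {"grip":0.2,"slide":[0.019,0.0095,-0.0257],"spin":4.0}
    - {"grip":0.2,"slide":[0.0205,0.0095,-0.0243],"spin":4.4}
    - {"grip":0.2,"slide":[0,0,0],"spin":0}
    - {"grip":0.2,"slide":[0,0,0],"spin":0}

```text
time_s: 1.73
ee_pos: [0.5018, 0.1699, 0.1]
eef_rot: [-1.571, 0.002, 0.152]
force: [-0.2, 0.1, -0.4]
grip_width: 0.0374
```

```bash
python3 - <<'E'
from h import *
st();c=cams.calibration("wrist");im=cams.camera("wrist");cv2.imwrite("pics/w1.png",im)
import pickle;pickle.dump(c,open("w1.pkl","wb"));st()
E
```

```text
t 1.73 p [0.5018 0.1699 0.1   ] rpy [-1.571   0.0018  0.1524] F [-0.2   0.05 -0.38] M [-0.05  0.07 -0.03] w 0.0374
t 1.78 p [0.5013 0.1707 0.1005] rpy [-1.5708e+00  1.1000e-03  1.5420e-01] F [0.17 0.33 0.81] M [0.01 0.03 0.04] w 0.0377
```

View pics/w1.png

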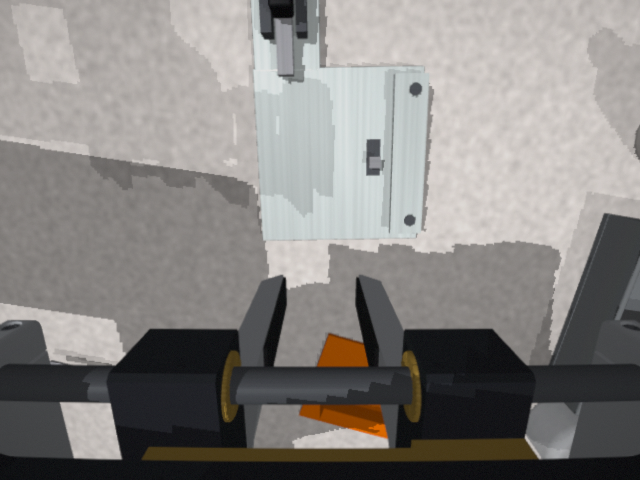

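The wrist view shows the bed at (255..430, 65..240), the pin in its slot at about (373,158), the lip edge at column 390, and the bolt tip at (287,75). Enlarging.

```bash
python3 - <<'E'
import cv2
im=cv2.imread("pics/w1.png")
cv2.imwrite("pics/w1c.png",cv2.resize(im[55:250,245:440],None,fx=3,fy=3,interpolation=cv2.INTER_CUBIC))
cv2.imwrite("pics/w1p.png",cv2.resize(im[120:195,345:435],None,fx=8,fy=8,interpolation=cv2.INTER_CUBIC))
E
```

```text
(no output)
```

View pics/w1c.png

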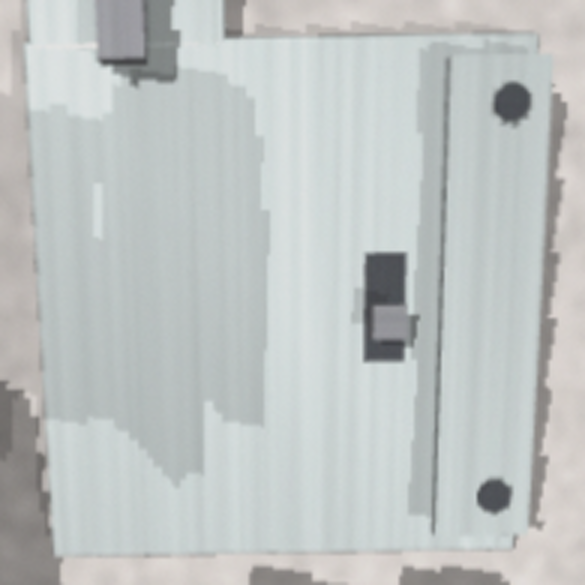

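View pics/w1p.png

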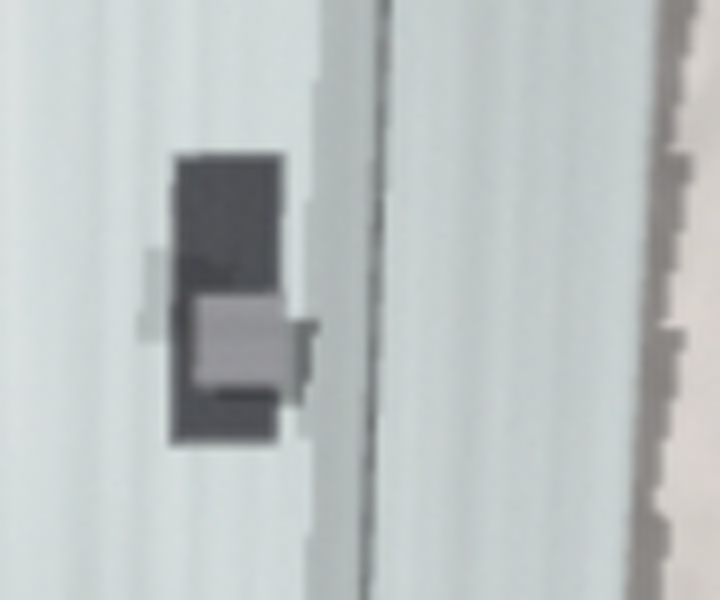

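```bash
cat > m1.py <<'E'
from h import *
import pickle
c=pickle.load(open("w1.pkl","rb"))
def P(U,V,z,f=3,o=(245,55)):return onz(c,(U+.5)/f-.5+o[0],(V+.5)/f-.5+o[1],z)
Q=lambda U,V,z:P(U,V,z,8,(345,120))
yaw=lambda d:np.arctan2(d[1],d[0])
TL,BL,BR,TR=[P(*q,.012) for q in((27,43),(55,556),(514,548),(538,37))]
print("bed",np.linalg.norm(TL-BL),np.linalg.norm(BL-BR),np.linalg.norm(TR-BR),"yaw",yaw(TL-BL)-np.pi/2,yaw(BR-BL),yaw(TR-TL),yaw(TR-BR)-np.pi/2)
o=(TL+BL+BR+TR)/4;print("o",o)
L,R=P(449,57,.0235),P(435,533,.0235);print("lip",np.linalg.norm(L-R),yaw(L-R)-np.pi/2,(L+R)/2)
h=np.mean([yaw(L-R)-np.pi/2,yaw(TL-BL)-np.pi/2,yaw(BR-BL),yaw(TR-TL)])
X=np.array([np.cos(h),np.sin(h),0]);Y=np.array([-np.sin(h),np.cos(h),0])
pin=Q(238,340,.022);slot=Q(227,298,.012)
for n,p in(("lip",(L+R)/2),("pin",pin),("slot",slot),("slotlen",Q(229,155,.012)),("",Q(224,441,.012)),("knobtip",P(122,62,.0265))):print(n,p,"holder",np.round([(p-o)@X*1e3,(p-o)@Y*1e3],2))
print("h",h, "o from slot",slot-.025*X,"o from lip",(L+R)/2-.037*X)
E
python3 m1.py
```

```text
bed 0.12280464825769742 0.1191964327938887 0.12195038280435194 yaw 0.16591852380052208 0.17231949869138027 0.16510735320474718 0.1745437328221624
o [0.50375302 0.23753634 0.012     ]
lip 0.10865310221095986 0.17312551589033376 [0.53970313 0.24412987 0.0235    ]
lip [0.53970313 0.24412987 0.0235    ] holder [36.55  0.45]
pin [0.52829874 0.23885774 0.022     ] holder [24.42 -2.83]
slot [0.52808269 0.24220897 0.012     ] holder [24.77  0.51]
slotlen [0.5258737  0.25466362 0.012     ] holder [24.69 13.16]
 [0.53025851 0.22944182 0.012     ] holder [ 24.76 -12.44]
knobtip [0.45917217 0.28498569 0.0265    ] holder [-35.96  54.28]
h 0.16911772289674581 o from slot [0.50343934 0.23800115 0.012     ] o from lip [0.50323099 0.23790229 0.0235    ]
```

```bash
python3 -c "
from h import *
plan([((.494,-.205,.10),11)],.075)"
```

```text
[{"slide": [-0.0059, 0.0, -0.0337], "spin": 0.41}, {"slide": [-0.0057, 0.0, -0.0337], "spin": 0.41}, {"slide": [-0.0054, 0.0, -0.0337], "spin": 0.41}, {"slide": [-0.0052, 0.0, -0.0338], "spin": 0.41}, {"slide": [-0.0049, 0.0, -0.0338], "spin": 0.41}, {"slide": [-0.0047, 0.0, -0.0338], "spin": 0.41}, {"slide": [-0.0044, 0.0, -0.0339], "spin": 0.41}, {"slide": [-0.0042, 0.0, -0.0339], "spin": 0.41}, {"slide": [-0.004, 0.0, -0.0339], "spin": 0.41}, {"slide": [-0.0037, 0.0, -0.034], "spin": 0.41}, {"slide": [-0.0035, 0.0, -0.034], "spin": 0.41}]
```

Call:
step_arm:
  plan:
    - {"grip":0.2,"slide":[-0.006,0.0,-0.0337],"spin":0.41}
    - {"grip":0.2,"slide":[-0.0057,0.0,-0.0337],"spin":0.41}
    - {"grip":0.2,"slide":[-0.0054,0.0,-0.0337],"spin":0.41}
    - {"grip":0.2,"slide":[-0.0052,0.0,-0.0338],"spin":0.41}
    - {"grip":0.2,"slide":[-0.005,0.0,-0.0338],"spin":0.41}
    - {"grip":0.2,"slide":[-0.0047,0.0,-0.0338],"spin":0.41}
    - {"grip":0.2,"slide":[-0.0044,0.0,-0.034],"spin":0.41}
    - {"grip":0.2,"slide":[-0.0042,0.0,-0.034],"spin":0.41}
    - {"grip":0.2,"slide":[-0.004,0.0,-0.034],"spin":0.41}
    - {"grip":0.2,"slide":[-0.0037,0.0,-0.034],"spin":0.41}
    - {"grip":0.2,"slide":[-0.0035,0.0,-0.034],"spin":0.41}
    - {"grip":0.2,"slide":[0,0,0],"spin":0}
    - {"grip":0.2,"slide":[0,0,0],"spin":0}

```text
time_s: 2.87
ee_pos: [0.494, -0.2053, 0.1013]
eef_rot: [-1.571, -0.0, 0.075]
force: [0.5, 0.2, -0.6]
grip_width: 0.0376
```

```bash
python3 - <<'E'
from h import *
st();c=cams.calibration("wrist");im=cams.camera("wrist");cv2.imwrite("pics/w2.png",im)
import pickle;pickle.dump(c,open("w2.pkl","wb"))
E
```

```text
t 2.87 p [ 0.494  -0.2053  0.1013] rpy [-1.5709e+00 -4.0000e-04  7.5100e-02] F [ 0.49  0.23 -0.58] M [-0.06  0.12 -0.03] w 0.0376
```

View pics/w2.png

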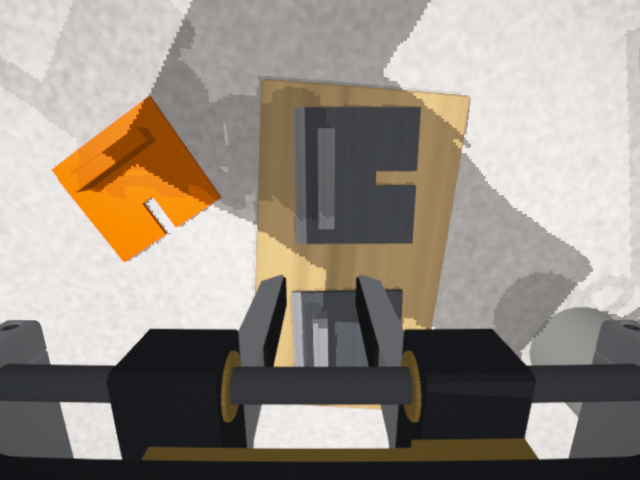

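The notched blade fills (295..420, 107..243), its spine is at column 326, rows 128..229, and the notch mouth is at (417,178). The plain blade lies below, between the fingers. Measuring.

```bash
python3 - <<'E'
import cv2
im=cv2.imread("pics/w2.png")
cv2.imwrite("pics/w2c.png",cv2.resize(im[100:250,285:430],None,fx=4,fy=4,interpolation=cv2.INTER_CUBIC))
E
```

```text
(no output)
```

View pics/w2c.png

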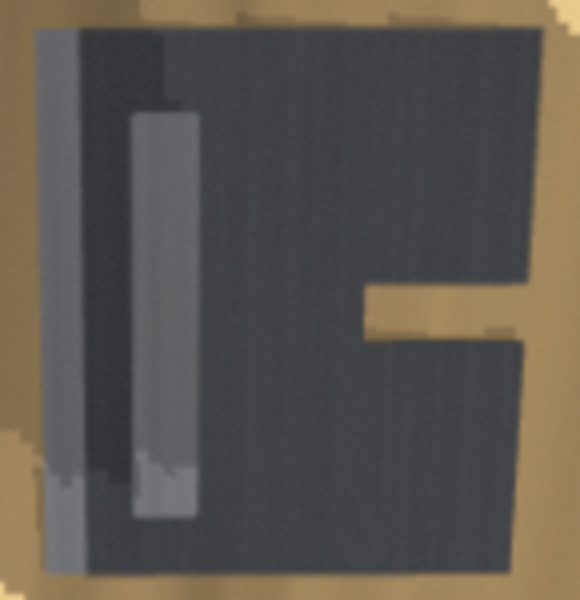

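```bash
python3 - <<'E'
from h import *
import pickle
c=pickle.load(open("w2.pkl","rb"))
def P(U,V,z):return onz(c,(U+.5)/4-.5+285,(V+.5)/4-.5+100,z)
yaw=lambda d:np.arctan2(d[1],d[0])
TL,BL,BR,TR=[P(*q) for q in((35,28,.0145),(45,575,.0145),(510,573,.016),(542,28,.016))]
print("plate",np.linalg.norm(TL-BL),np.linalg.norm(BL-BR),np.linalg.norm(TR-BR),"yaw",yaw(TL-BL)-np.pi/2,yaw(BR-BL),yaw(TR-TL),yaw(TR-BR)-np.pi/2)
print("o",(TL+BL+BR+TR)/4)
s=[P(*q,.032) for q in((131,113),(199,113),(132,517),(198,517))]
print("spine",sum(s)/4,np.linalg.norm(s[0]-s[2]),np.linalg.norm(s[0]-s[1]),yaw(s[0]-s[2])-np.pi/2,yaw(s[1]-s[3])-np.pi/2)
a,b=P(526,284,.016),P(523,340,.016);print("notch",(a+b)/2,np.linalg.norm(a-b))
i1=P(364,284,.016);print("notch ax yaw",yaw(a-i1))
plan([((.4935,-.152,.04),4)],.075)
E
```

```text
plate 0.10019717773273366 0.0900853628133433 0.09939687837695986 yaw 0.0762086361714358 0.08542165215738769 0.07650282888734064 0.08432181156938556
o [ 0.51445761 -0.15150433  0.01525   ]
spine [ 0.49259535 -0.15319787  0.032     ] 0.06932969966120027 0.011371595954939842 0.07642589591975057 0.08333507067201551
notch [ 0.55890298 -0.14770079  0.016     ] 0.010220741743822495
notch ax yaw 0.07865324717156655
[{"slide": [0.0008, 0.0153, 0.0131], "spin": 0.02}, {"slide": [0.0008, 0.0153, 0.0131], "spin": 0.02}, {"slide": [0.0008, 0.0153, 0.0131], "spin": 0.02}, {"slide": [0.0008, 0.0153, 0.0131], "spin": 0.02}]
```

Call:
step_arm:
  plan:
    - {"grip":0.2,"slide":[0.0005,0.01,0.0105],"spin":-0.3}
    - {"grip":0.2,"slide":[0.0005,0.01,0.0105],"spin":0}
    - {"grip":0.2,"slide":[0.0005,0.01,0.0105],"spin":0}
    - {"grip":0.2,"slide":[0.0005,0.01,0.0105],"spin":0}
    - {"grip":0.2,"slide":[0.0005,0.01,0.0102],"spin":0}
    - {"grip":0.2,"slide":[0,0.01,0],"spin":0}
    - {"grip":0.2,"slide":[0,0.01,0],"spin":0}
    - {"grip":0.2,"slide":[0,0.004,0],"spin":0}
    - {"grip":0.2,"slide":[0,0.003,0],"spin":0}
    - {"grip":0.2,"slide":[0,0,0],"spin":0}
    - {"grip":0.2,"slide":[0,0,0],"spin":0}

```text
time_s: 3.83
ee_pos: [0.4927, -0.1534, 0.0241]
eef_rot: [-1.571, -0.0, 0.08]
force: [0.2, 0.2, 0.3]
grip_width: 0.0372
```

```bash
python3 - <<'E'
from h import *
st();im=cams.camera("wrist");cv2.imwrite("pics/w3.png",im);st()
E
```

```text
t 3.83 p [ 0.4927 -0.1534  0.0241] rpy [-1.5709e+00 -2.0000e-04  8.0100e-02] F [0.19 0.23 0.33] M [-0.06  0.08 -0.01] w 0.0372
t 3.88 p [ 0.4928 -0.1534  0.0243] rpy [-1.5711e+00 -7.0000e-04  8.0200e-02] F [ 1.28  0.15 -0.45] M [-0.03  0.03  0.03] w 0.0376
```

View pics/w3.png

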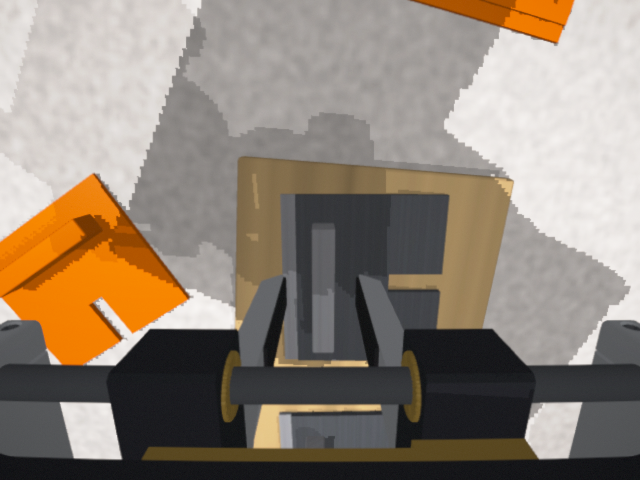

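Fingers straddle the spine (column 323) with the correct notched blade below them. Lowering and gripping.

Call:
step_arm:
  plan:
    - {"grip":0.2,"slide":[0,0.003,0],"spin":0}
    - {"grip":0.2,"slide":[0,0.003,0],"spin":0}
    - {"grip":0.2,"slide":[0,0,0],"spin":0}
    - {"grip":1,"slide":[0,0,0],"spin":0}
    - {"grip":1,"slide":[0,0,0],"spin":0}
    - {"grip":1,"slide":[0,0,0],"spin":0}
    - {"grip":1,"slide":[0,0,0],"spin":0}
    - {"grip":1,"slide":[0,0,0],"spin":0}
  force: 40

```text
time_s: 4.55
ee_pos: [0.4926, -0.153, 0.018]
eef_rot: [-1.571, -0.0, 0.081]
force: [0.1, 0.1, -0.4]
grip_width: 0.0115
```

Call:
step_arm:
  plan:
    - {"grip":1,"slide":[0,-0.003,0],"spin":0}
    - {"grip":1,"slide":[0,-0.007,0],"spin":0}
    - {"grip":1,"slide":[0,-0.015,0],"spin":0}
    - {"grip":1,"slide":[0,-0.02,0],"spin":0}
    - {"grip":1,"slide":[0,-0.02,0],"spin":0}
    - {"grip":1,"slide":[0,-0.007,0],"spin":0}
    - {"grip":1,"slide":[0,0,0],"spin":0}

```text
time_s: 5.13
ee_pos: [0.4933, -0.1533, 0.0918]
eef_rot: [-1.572, -0.003, 0.081]
force: [-0.6, 0.8, -3.2]
grip_width: 0.0114
```

```bash
python3 - <<'E'
from h import *
st();plan([((.449,.225,.075),14)],.168)
E
```

```text
t 5.13 p [ 0.4933 -0.1533  0.0918] rpy [-1.5722 -0.0029  0.0807] F [-0.6   0.77 -3.24] M [-0.05  0.03  0.02] w 0.0114
[{"slide": [-0.001, 0.0012, 0.0272], "spin": -0.36}, {"slide": [-0.0008, 0.0012, 0.0272], "spin": -0.36}, {"slide": [-0.0006, 0.0012, 0.0272], "spin": -0.36}, {"slide": [-0.0005, 0.0012, 0.0272], "spin": -0.36}, {"slide": [-0.0003, 0.0012, 0.0272], "spin": -0.36}, {"slide": [-0.0001, 0.0012, 0.0272], "spin": -0.36}, {"slide": [0.0, 0.0012, 0.0272], "spin": -0.36}, {"slide": [0.0002, 0.0012, 0.0272], "spin": -0.36}, {"slide": [0.0004, 0.0012, 0.0272], "spin": -0.36}, {"slide": [0.0005, 0.0012, 0.0272], "spin": -0.36}, {"slide": [0.0007, 0.0012, 0.0272], "spin": -0.36}, {"slide": [0.0009, 0.0012, 0.0272], "spin": -0.36}, {"slide": [0.0011, 0.0012, 0.0272], "spin": -0.36}, {"slide": [0.0012, 0.0012, 0.0272], "spin": -0.36}]
```

Call:
step_arm:
  plan:
    - {"grip":1,"slide":[-0.0008,0,0.012],"spin":-0.35}
    - {"grip":1,"slide":[-0.001,0,0.024],"spin":-0.35}
    - {"grip":1,"slide":[-0.0006,0,0.027],"spin":-0.35}
    - {"grip":1,"slide":[-0.0005,0,0.027],"spin":-0.35}
    - {"grip":1,"slide":[-0.0003,0,0.027],"spin":-0.35}
    - {"grip":1,"slide":[-0.0001,0,0.027],"spin":-0.35}
    - {"grip":1,"slide":[0,0,0.027],"spin":-0.35}
    - {"grip":1,"slide":[0.0002,0.002,0.027],"spin":-0.35}
    - {"grip":1,"slide":[0.0004,0.002,0.027],"spin":-0.35}
    - {"grip":1,"slide":[0.0005,0.002,0.027],"spin":-0.35}
    - {"grip":1,"slide":[0.0007,0.002,0.027],"spin":-0.35}
    - {"grip":1,"slide":[0.001,0.003,0.027],"spin":-0.35}
    - {"grip":1,"slide":[0.001,0.003,0.027],"spin":-0.35}
    - {"grip":1,"slide":[0.0012,0.003,0.027],"spin":-0.4}
    - {"grip":1,"slide":[0,0,0.014],"spin":0}
    - {"grip":1,"slide":[0,0,0.007],"spin":0}
    - {"grip":1,"slide":[0,0,0],"spin":0}
    - {"grip":1,"slide":[0,0,0],"spin":0}

```text
time_s: 6.63
ee_pos: [0.4463, 0.225, 0.0723]
eef_rot: [-1.571, 0.001, 0.168]
force: [-0.4, 0.2, -2.2]
grip_width: 0.0116
```

```bash
python3 - <<'E'
from h import *
st();c=cams.calibration("wrist");im=cams.camera("wrist");cv2.imwrite("pics/w4.png",im)
import pickle;pickle.dump(c,open("w4.pkl","wb"))
E
```

```text
t 6.63 p [0.4463 0.225  0.0723] rpy [-1.5712e+00  1.1000e-03  1.6760e-01] F [-0.41  0.17 -2.18] M [-0.08  0.05  0.02] w 0.0116
```

View pics/w4.png

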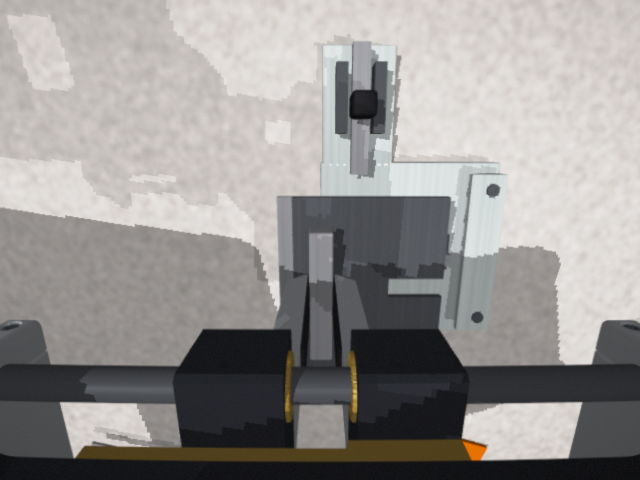

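Held blade: notch at (415,286) px, lip edge at column ~458, knob at (363,104), bolt tip at (362,175). Measuring the blade in the hand.

```bash
python3 - <<'E'
import cv2
im=cv2.imread("pics/w4.png")
cv2.imwrite("pics/w4c.png",cv2.resize(im[155:335,320:515],None,fx=4,fy=3.2,interpolation=cv2.INTER_CUBIC))
cv2.imwrite("pics/w4n.png",cv2.resize(im[265:310,375:465],None,fx=8,fy=8,interpolation=cv2.INTER_CUBIC))
E
```

```text
(no output)
```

View pics/w4c.png

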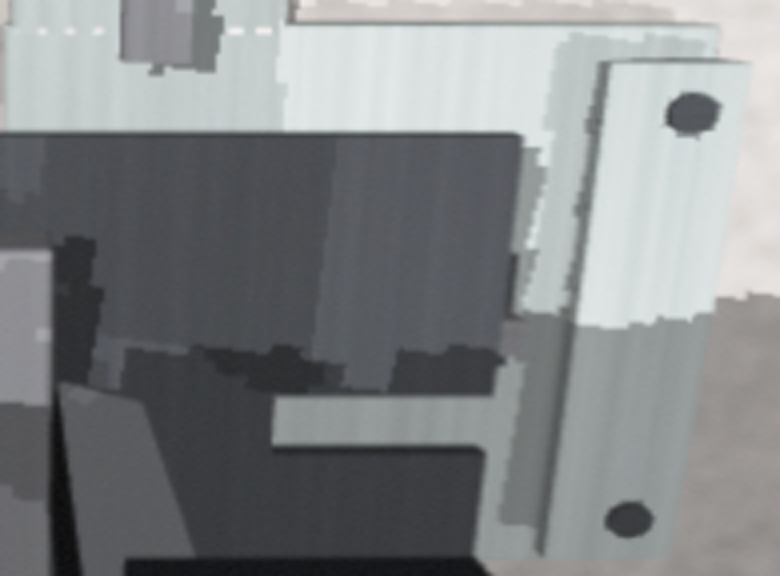

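View pics/w4n.png

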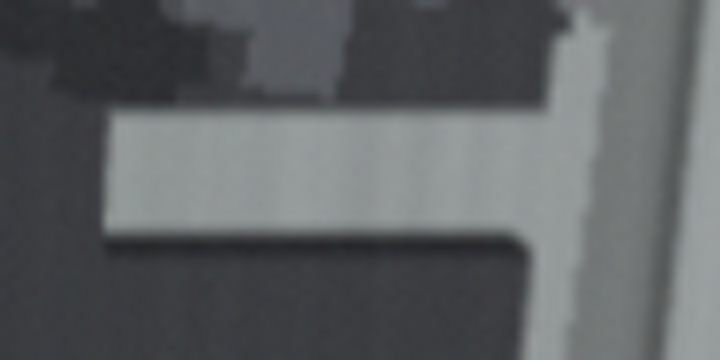

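```bash
python3 - <<'E'
from h import *
import pickle
c=pickle.load(open("w4.pkl","rb"))
p=np.array([.4463,.225,.0723]);y=.1676
X=np.array([np.cos(y),np.sin(y),0]);Z=np.array([-np.sin(y),np.cos(y),0])
def P(u,v,z):return onz(c,u,v,z)
N=lambda U,V,z:P((U+.5)/8-.5+375,(V+.5)/8-.5+265,z)
C=lambda U,V,z:P((U+.5)/4-.5+320,(V+.5)/3.2-.5+155,z)
zt=.0703
loc=lambda q:np.round([(q-p)@X*1e3,(q-p)@Z*1e3],2)
for n,q in dict(nU=(548,109),nU0=(108,109),nL=(530,250),nL0=(104,246)).items():print(n,loc(N(*q,zt)))
print("top corner",loc(C(523,134,zt)))
print("spine far end",loc(P(321,233.5,zt+.016)), "plate TL corner", loc(P(278,197,zt)))
for n,q,z in(("lipTop",(603,62),.0235),("lipBot",(540,555),.0235),("bedTR",(717,24),.012),("bedTL",(8,24),.012),):
    w=C(*q,z);print(n,w)
L=C(603,62,.0235);R=C(540,555,.0235);d=L-R;print("lip",np.linalg.norm(d),np.arctan2(d[1],d[0])-np.pi/2,(L+R)/2)
k=P(363,98,.0475);print("knob",k)
E
```

```text
nU [65.62  5.69]
nU0 [35.54  5.67]
nL [65.35 -4.71]
nL0 [35.8  -4.41]
top corner [65.3  50.28]
spine far end [-0.97 34.57] plate TL corner [-23.02  49.83]
lipTop [0.52912973 0.29809958 0.0235    ]
lipBot [0.54816219 0.19110086 0.0235    ]
bedTR [0.55068173 0.30889562 0.012     ]
bedTL [0.43479315 0.28875227 0.012     ]
lip 0.10867823903495506 0.17603439656750375 [0.53864596 0.24460022 0.0235    ]
knob [0.45077833 0.32740392 0.0475    ]
```

Call:
step_arm:
  plan:
    - {"grip":1,"slide":[0,0.01,-0.0005],"spin":-0.15}
    - {"grip":1,"slide":[0,0.01,0],"spin":0}
    - {"grip":1,"slide":[0,0.01,0],"spin":0}
    - {"grip":1,"slide":[0,0.008,0],"spin":0}
    - {"grip":1,"slide":[0,0.006,0],"spin":0}
    - {"grip":1,"slide":[0,0.003,0],"spin":0}
    - {"grip":1,"slide":[0,0,0],"spin":0}
    - {"grip":1,"slide":[0,0,0],"spin":0}

```text
time_s: 7.35
ee_pos: [0.4469, 0.2249, 0.026]
eef_rot: [-1.571, 0.0, 0.17]
force: [-0.3, 0.2, -1.9]
grip_width: 0.0117
```

```bash
python3 - <<'E'
from h import *
st();c=cams.calibration("wrist");im=cams.camera("wrist");cv2.imwrite("pics/w5.png",im)
import pickle;pickle.dump(c,open("w5.pkl","wb"))
cv2.imwrite("pics/w5c.png",cv2.resize(im[180:330,330:530],None,fx=4,fy=4,interpolation=cv2.INTER_CUBIC))
st()
E
```

```text
t 7.35 p [0.4469 0.2249 0.026 ] rpy [-1.5708  0.      0.1697] F [-0.34  0.16 -1.86] M [-0.07  0.09  0.04] w 0.0117
t 7.4 p [0.4471 0.225  0.0262] rpy [-1.5707e+00 -4.0000e-04  1.6980e-01] F [-0.25  0.62 -2.43] M [-0.1   0.08  0.02] w 0.0115
```

View pics/w5c.png

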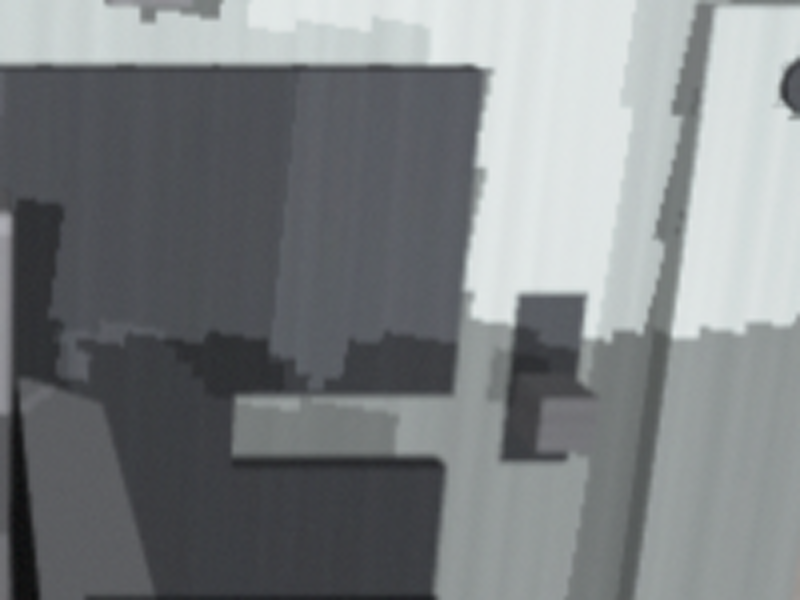

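Now the pin top shows at crop (568,426) and the notch at rows 395–466, almost in line and nearly the same height. Computing the offset.

```bash
cat > m5.py <<'E'
from h import *
import pickle,sys
c=pickle.load(open("w5.pkl","rb"))
p=np.array([.447,.225,.0261]);y=.1697
X=np.array([np.cos(y),np.sin(y),0]);Z=np.array([-np.sin(y),np.cos(y),0])
C=lambda U,V,z:onz(c,(U+.5)/4-.5+330,(V+.5)/4-.5+180,z)
loc=lambda q:np.round([(q-p)@X*1e3,(q-p)@Z*1e3],2)
zt=.0241
for n,q,z in(("nU",(453,395),zt),("nU0",(235,395),zt),("nL",(444,466),zt),("nL0",(232,464),zt),("pinTL",(541,397),.022),("pinTR",(600,397),.022),("pinBL",(537,455),.022),("pinBR",(595,455),.022),("slotTL",(519,294),.012),("slotBL",(501,460),.012),("slotTR",(587,294),.012),("slotBR",(568,460),.012),("lipT",(712,5),.0235),("lipB",(634,590),.0235),("corner",(487,68),zt)):print(n,loc(C(*q,z)))
L=C(712,5,.0235);R=C(634,590,.0235);d=L-R;print("lip yaw",np.arctan2(d[1],d[0])-np.pi/2)
E
python3 m5.py
```

```text
nU [65.45  5.49]
nU0 [35.65  5.49]
nL [65.18 -4.98]
nL0 [35.77 -4.66]
pinTL [78.49  4.38]
pinTR [86.73  4.37]
pinBL [78.89 -4.27]
pinBR [87.08 -4.29]
slotTL [77.95 16.2 ]
slotBL [77.99 -9.39]
slotTR [87.76 16.21]
slotBR [87.97 -9.41]
lipT [94.17 58.24]
lipB [ 94.57 -24.49]
corner [65.74 50.13]
lip yaw 0.17450986482777586
```

Call:
step_arm:
  plan:
    - {"grip":1,"slide":[0,0.002,-0.0006],"spin":-0.35}
    - {"grip":1,"slide":[0,0.002,0],"spin":0}
    - {"grip":1,"slide":[0,0.0015,0],"spin":0}
    - {"grip":1,"slide":[0,0.001,0],"spin":0}
    - {"grip":1,"slide":[0,0.0005,0],"spin":0}
    - {"grip":1,"slide":[0,0,0],"spin":0}
    - {"grip":1,"slide":[0,0,0],"spin":0}

```text
time_s: 7.98
ee_pos: [0.447, 0.2243, 0.0189]
eef_rot: [-1.571, 0.0, 0.176]
force: [0.3, -0.2, -3.0]
grip_width: 0.0118
```

Call:
step_arm:
  plan:
    - {"grip":1,"slide":[0,0.0005,0],"spin":0}
    - {"grip":1,"slide":[0,0,0],"spin":0}

```text
time_s: 8.15
ee_pos: [0.4469, 0.2243, 0.0184]
eef_rot: [-1.571, -0.0, 0.176]
force: [0.5, -0.4, -2.6]
grip_width: 0.012
```

Call:
step_arm:
  plan:
    - {"grip":1,"slide":[0,0.0003,0],"spin":0}
    - {"grip":1,"slide":[0,0,0],"spin":0}

```text
time_s: 8.32
ee_pos: [0.447, 0.2243, 0.0181]
eef_rot: [-1.571, -0.0, 0.176]
force: [0.1, 1.0, -2.5]
grip_width: 0.0119
```

Call:
step_arm:
  plan:
    - {"grip":1,"slide":[0,0.0003,0],"spin":0}
    - {"grip":1,"slide":[0,0,0],"spin":0}

```text
time_s: 8.48
ee_pos: [0.4469, 0.2243, 0.018]
eef_rot: [-1.571, 0.0, 0.176]
force: [-2.3, -1.2, 2.5]
grip_width: 0.0113
```

Call:
step_arm:
  plan:
    - {"grip":1,"slide":[0,0.0003,0],"spin":0}
    - {"grip":1,"slide":[0,0,0],"spin":0}

```text
time_s: 8.65
ee_pos: [0.447, 0.2243, 0.018]
eef_rot: [-1.571, -0.0, 0.176]
force: [-3.7, -2.4, 7.9]
grip_width: 0.0116
```

Call:
step_arm:
  plan:
    - {"grip":1,"slide":[0,-0.0004,0],"spin":0}
    - {"grip":1,"slide":[0.002,0,0],"spin":0}
    - {"grip":1,"slide":[0.003,0,0],"spin":0}
    - {"grip":1,"slide":[0.003,0,0],"spin":0}
    - {"grip":1,"slide":[0.002,0,0],"spin":0}
    - {"grip":1,"slide":[0,0,0],"spin":0}
    - {"grip":1,"slide":[0,0,0],"spin":0}

```text
time_s: 9.23
ee_pos: [0.4574, 0.2262, 0.0181]
eef_rot: [-1.571, -0.001, 0.176]
force: [1.9, 0.4, 1.7]
grip_width: 0.0118
```

```bash
python3 - <<'E'
from h import *
st();c=cams.calibration("wrist");im=cams.camera("wrist")
import pickle;pickle.dump(c,open("w6.pkl","wb"));cv2.imwrite("pics/w6.png",im)
cv2.imwrite("pics/w6c.png",cv2.resize(im[230:330,380:500],None,fx=6,fy=6,interpolation=cv2.INTER_CUBIC))
st()
E
```

```text
t 9.23 p [0.4574 0.2262 0.0181] rpy [-1.5706e+00 -1.3000e-03  1.7580e-01] F [1.91 0.42 1.67] M [-0.02 -0.17  0.02] w 0.0118
t 9.28 p [0.4574 0.2261 0.0181] rpy [-1.5706e+00 -1.5000e-03  1.7580e-01] F [0.8  0.35 1.02] M [-0.02 -0.29  0.02] w 0.0116
```

View pics/w6c.png

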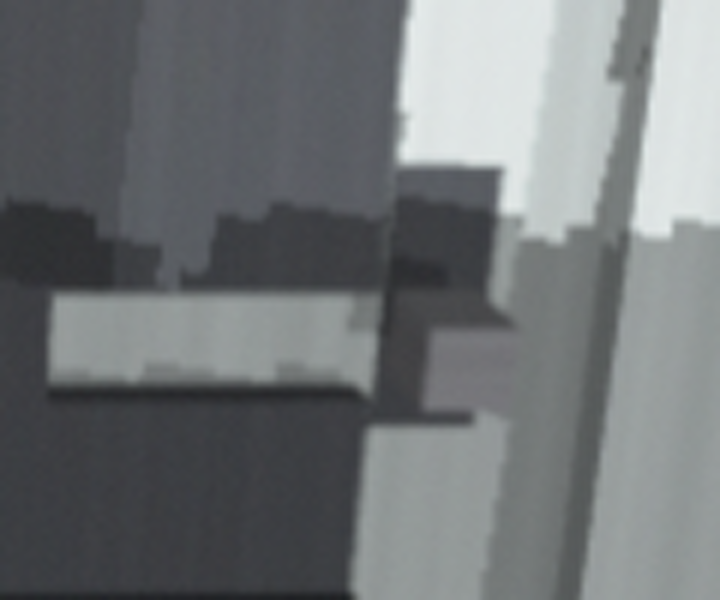

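```bash
python3 - <<'E'
from h import *
import pickle
c=pickle.load(open("w6.pkl","rb"))
p=np.array([.4574,.2261,.0181]);y=.1758
X=np.array([np.cos(y),np.sin(y),0]);Z=np.array([-np.sin(y),np.cos(y),0])
C=lambda U,V,z:onz(c,(U+.5)/6-.5+380,(V+.5)/6-.5+230,z)
loc=lambda q:np.round([(q-p)@X*1e3,(q-p)@Z*1e3],2)
zt=.016
for n,q,z in(("nU",(384,291),zt),("nU0",(52,291),zt),("nL",(370,403),zt),("nL0",(50,400),zt),("pinTL",(431,327),.022),("pinBL",(423,412),.022),("slotTR",(500,168),.012),("slotBR",(473,422),.012),("slotBL",(368,422),.012)):print(n,loc(C(*q,z)))
E
```

```text
nU [66.03  5.71]
nU0 [35.73  5.72]
nL [65.77 -5.32]
nL0 [36.11 -4.98]
pinTL [68.31  4.61]
pinBL [68.41 -3.54]
slotTR [77.1  16.17]
slotBR [77.27 -9.08]
slotBL [67.25 -9.05]
```

Call:
step_arm:
  plan:
    - {"grip":1,"slide":[0.001,0,0.0001],"spin":0}
    - {"grip":1,"slide":[0.001,0,0],"spin":0}
    - {"grip":1,"slide":[0.0005,0,0],"spin":0}
    - {"grip":1,"slide":[0.0005,0,0],"spin":0}
    - {"grip":1,"slide":[0,0,0],"spin":0}

```text
time_s: 9.7
ee_pos: [0.4593, 0.2266, 0.018]
eef_rot: [-1.571, 0.001, 0.176]
force: [-5.0, -0.0, 7.7]
grip_width: 0.0116
```

Call:
step_arm:
  plan:
    - {"grip":1,"slide":[0.0005,0,0],"spin":0}
    - {"grip":1,"slide":[0.0005,0,0],"spin":0}
    - {"grip":1,"slide":[0,0,0],"spin":0}

```text
time_s: 9.95
ee_pos: [0.4603, 0.2268, 0.018]
eef_rot: [-1.571, 0.001, 0.176]
force: [-4.8, -0.7, 6.2]
grip_width: 0.0114
```

Call:
step_arm:
  plan:
    - {"grip":1,"slide":[0.0005,0,0],"spin":0}
    - {"grip":1,"slide":[0.0005,0,0],"spin":0}
    - {"grip":1,"slide":[0,0,0],"spin":0}

```text
time_s: 10.2
ee_pos: [0.4613, 0.2269, 0.018]
eef_rot: [-1.571, 0.001, 0.176]
force: [-5.4, -0.8, 6.4]
grip_width: 0.0118
```

Call:
step_arm:
  plan:
    - {"grip":1,"slide":[0,-0.0003,0],"spin":0}
    - {"grip":1,"slide":[0.001,0,0],"spin":0}
    - {"grip":1,"slide":[0.001,0,0],"spin":0}
    - {"grip":1,"slide":[0.001,0,0],"spin":0}
    - {"grip":1,"slide":[0,0,0],"spin":0}

```text
time_s: 10.62
ee_pos: [0.4649, 0.2275, 0.0181]
eef_rot: [-1.571, -0.0, 0.176]
force: [0.5, 0.3, -2.1]
grip_width: 0.0122
```

```bash
python3 - <<'E'
from h import *
st();c=cams.calibration("wrist");im=cams.camera("wrist")
import pickle;pickle.dump(c,open("w7.pkl","wb"));cv2.imwrite("pics/w7.png",im)
cv2.imwrite("pics/w7c.png",cv2.resize(im[230:330,380:500],None,fx=6,fy=6,interpolation=cv2.INTER_CUBIC))
st()
E
```

```text
t 10.62 p [0.4649 0.2275 0.0181] rpy [-1.5708 -0.      0.1758] F [ 0.51  0.28 -2.09] M [-0.14 -0.04  0.05] w 0.0122
t 10.67 p [0.4648 0.2275 0.0181] rpy [-1.5709  0.      0.1757] F [ 0.35  0.05 -1.62] M [-0.05  0.03  0.02] w 0.0118
```

View pics/w7c.png

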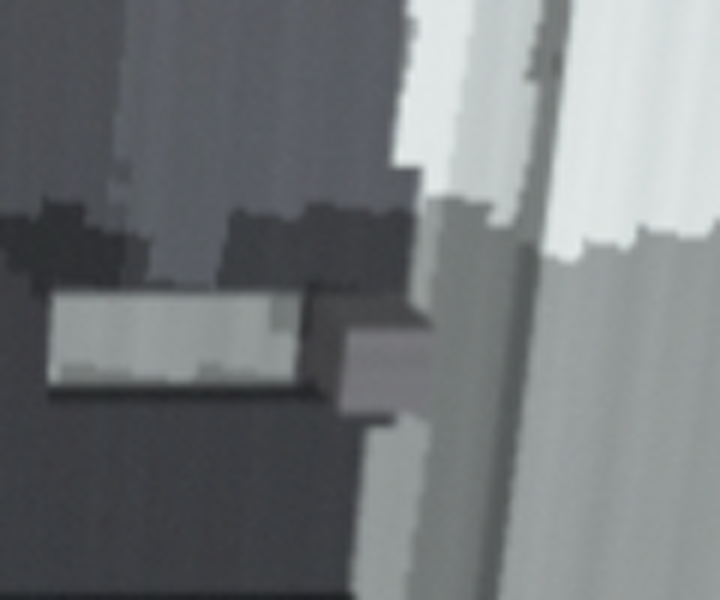

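The pin has entered the notch (crop (385,370), between the notch sides). Continuing gently.

Call:
step_arm:
  plan:
    - {"grip":1,"slide":[0.0015,0,0],"spin":0}
    - {"grip":1,"slide":[0.002,0,0],"spin":0}
    - {"grip":1,"slide":[0.002,0,0],"spin":0}
    - {"grip":1,"slide":[0.0015,0,0],"spin":0}
    - {"grip":1,"slide":[0,0,0],"spin":0}

```text
time_s: 11.08
ee_pos: [0.4719, 0.2288, 0.0182]
eef_rot: [-1.571, -0.0, 0.176]
force: [-0.7, -0.4, -2.4]
grip_width: 0.0118
```

Call:
step_arm:
  plan:
    - {"grip":1,"slide":[0.0015,0,0],"spin":0}
    - {"grip":1,"slide":[0.0015,0,0],"spin":0}
    - {"grip":1,"slide":[0.0015,0,0],"spin":0}
    - {"grip":1,"slide":[0.0015,0,0],"spin":0}
    - {"grip":1,"slide":[0,0,0],"spin":0}

```text
time_s: 11.5
ee_pos: [0.4778, 0.2299, 0.0183]
eef_rot: [-1.571, -0.0, 0.176]
force: [-1.2, 0.8, -2.7]
grip_width: 0.0117
```

```bash
python3 - <<'E'
from h import *
st();im=cams.camera("wrist");cv2.imwrite("pics/w8.png",im)
cv2.imwrite("pics/w8c.png",cv2.resize(im[180:330,330:510],None,fx=4,fy=4,interpolation=cv2.INTER_CUBIC))
st()
E
```

```text
t 11.5 p [0.4778 0.2299 0.0183] rpy [-1.5707e+00 -2.0000e-04  1.7580e-01] F [-1.18  0.78 -2.66] M [-0.08  0.02  0.02] w 0.0117
t 11.55 p [0.4776 0.2298 0.0182] rpy [-1.5708 -0.      0.1758] F [ 0.82 -0.23 -2.57] M [-0.1   0.09  0.04] w 0.0116
```

View pics/w8c.png

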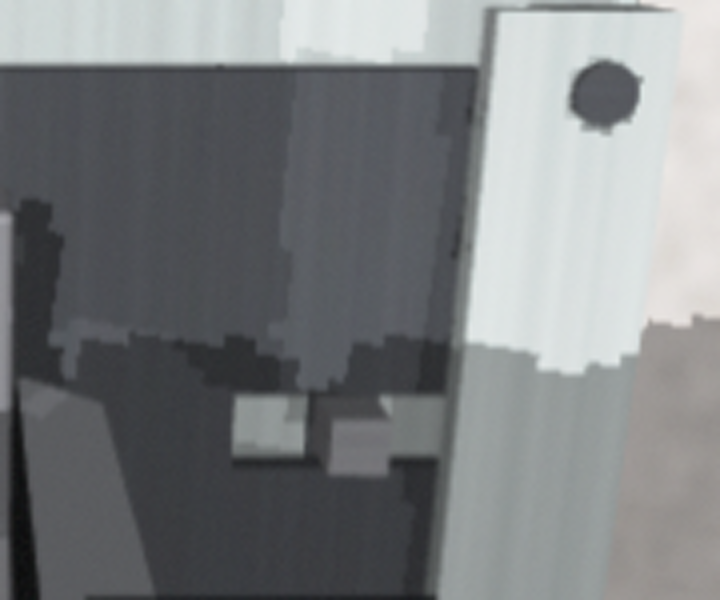

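Plate edge is under the lip, pin well inside the notch. Final approach in small steps.

Call:
step_arm:
  plan:
    - {"grip":1,"slide":[0.001,0.0001,0],"spin":0}
    - {"grip":1,"slide":[0.001,0,0],"spin":0}
    - {"grip":1,"slide":[0.001,0,0],"spin":0}
    - {"grip":1,"slide":[0.0005,0,0],"spin":0}
    - {"grip":1,"slide":[0,0,0],"spin":0}

```text
time_s: 11.97
ee_pos: [0.481, 0.2304, 0.0181]
eef_rot: [-1.571, -0.0, 0.176]
force: [-0.4, -0.2, -2.3]
grip_width: 0.0115
```

Call:
step_arm:
  plan:
    - {"grip":1,"slide":[0.0003,0,0],"spin":0}
    - {"grip":1,"slide":[0.0003,0,0],"spin":0}
    - {"grip":1,"slide":[0,0,0],"spin":0}

```text
time_s: 12.22
ee_pos: [0.4815, 0.2305, 0.0182]
eef_rot: [-1.571, -0.0, 0.176]
force: [-0.8, 0.5, -2.0]
grip_width: 0.0115
```

Call:
step_arm:
  plan:
    - {"grip":1,"slide":[0.0003,0,0],"spin":0}
    - {"grip":1,"slide":[0.0003,0,0],"spin":0}
    - {"grip":1,"slide":[0,0,0],"spin":0}

```text
time_s: 12.47
ee_pos: [0.4822, 0.2306, 0.0182]
eef_rot: [-1.571, -0.0, 0.176]
force: [0.1, 0.3, -1.9]
grip_width: 0.0116
```

Call:
step_arm:
  plan:
    - {"grip":1,"slide":[0.0003,0,0],"spin":0}
    - {"grip":1,"slide":[0.0003,0,0],"spin":0}
    - {"grip":1,"slide":[0,0,0],"spin":0}

```text
time_s: 12.72
ee_pos: [0.4828, 0.2307, 0.0182]
eef_rot: [-1.571, -0.0, 0.176]
force: [-0.1, -0.1, -3.4]
grip_width: 0.0116
```

Call:
step_arm:
  plan:
    - {"grip":1,"slide":[0.0003,0,0],"spin":0}
    - {"grip":1,"slide":[0,0,0],"spin":0}

```text
time_s: 12.88
ee_pos: [0.483, 0.2308, 0.0182]
eef_rot: [-1.571, -0.0, 0.176]
force: [-0.2, 0.3, -2.5]
grip_width: 0.0118
```

Call:
step_arm:
  plan:
    - {"grip":1,"slide":[0.0003,0,0],"spin":0}
    - {"grip":1,"slide":[0,0,0],"spin":0}

```text
time_s: 13.05
ee_pos: [0.4833, 0.2308, 0.0181]
eef_rot: [-1.571, 0.0, 0.176]
force: [0.1, -0.4, -2.2]
grip_width: 0.0117
```

Still free; continuing in 0.3 mm steps.

Call:
step_arm:
  plan:
    - {"grip":1,"slide":[0.0003,0,0],"spin":0}
    - {"grip":1,"slide":[0,0,0],"spin":0}

```text
time_s: 13.22
ee_pos: [0.4834, 0.2309, 0.0181]
eef_rot: [-1.571, 0.0, 0.176]
force: [-1.4, -0.7, -2.3]
grip_width: 0.0119
```

Call:
step_arm:
  plan:
    - {"grip":1,"slide":[0.0003,0,0],"spin":0}
    - {"grip":1,"slide":[0,0,0],"spin":0}

```text
time_s: 13.38
ee_pos: [0.4835, 0.231, 0.0181]
eef_rot: [-1.571, 0.001, 0.176]
force: [-3.8, 1.0, -1.0]
grip_width: 0.0117
```

Call:
step_arm:
  plan:
    - {"grip":1,"slide":[0.0003,0,0],"spin":0}
    - {"grip":1,"slide":[0,0,0],"spin":0}

```text
time_s: 13.55
ee_pos: [0.4836, 0.231, 0.0181]
eef_rot: [-1.571, 0.001, 0.176]
force: [-7.8, 0.3, 2.4]
grip_width: 0.0118
```

Contact after 37.1 mm of travel (37.2 predicted). Pressing to ~10–11 N and holding.

Call:
step_arm:
  plan:
    - {"grip":1,"slide":[0.0002,0,0],"spin":0}
    - {"grip":1,"slide":[0,0,0],"spin":0}
    - {"grip":1,"slide":[0,0,0],"spin":0}

```text
time_s: 13.8
ee_pos: [0.4835, 0.231, 0.0181]
eef_rot: [-1.571, 0.002, 0.176]
force: [-7.5, -0.7, 2.5]
grip_width: 0.0119
```

Call:
step_arm:
  plan:
    - {"grip":1,"slide":[0,0,0],"spin":0}
    - {"grip":1,"slide":[0,0,0],"spin":0}
    - {"grip":1,"slide":[0,0,0],"spin":0}

```text
time_s: 14.05
ee_pos: [0.4835, 0.231, 0.0181]
eef_rot: [-1.571, 0.002, 0.176]
force: [-7.3, 0.2, 2.8]
grip_width: 0.0115
```

Call:
step_arm:
  plan:
    - {"grip":1,"slide":[0,0,0],"spin":0}
    - {"grip":1,"slide":[0,0,0],"spin":0}
    - {"grip":1,"slide":[0,0,0],"spin":0}

```text
time_s: 14.3
ee_pos: [0.4836, 0.231, 0.0181]
eef_rot: [-1.571, 0.002, 0.176]
force: [-8.1, -0.5, 0.9]
grip_width: 0.0114
```

```bash
python3 - <<'E'
from h import *
st();c=cams.calibration("wrist");im=cams.camera("wrist");cv2.imwrite("pics/w9.png",im)
import pickle;pickle.dump(c,open("w9.pkl","wb"))
st()
E
```

```text
t 14.3 p [0.4836 0.231  0.0181] rpy [-1.5709  0.0019  0.1758] F [-8.08 -0.45  0.91] M [-0.03  1.54 -0.02] w 0.0114
t 14.35 p [0.4835 0.231  0.018 ] rpy [-1.5709  0.0019  0.1759] F [-8.34  0.03  2.92] M [-0.02  1.55 -0.02] w 0.0113
```

View pics/w9.png

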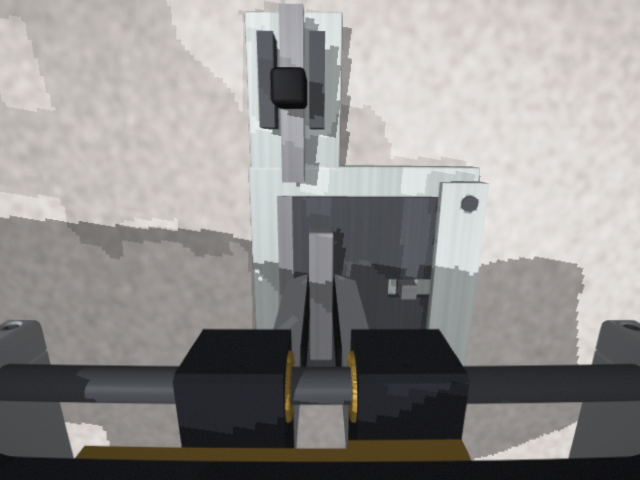

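Pin at (409,290) with the bright gap of the notch end at (391,287), so the stop is the shoulder, not the pin. A bit more push, held.

Call:
step_arm:
  plan:
    - {"grip":1,"slide":[0.0002,0,0],"spin":0}
    - {"grip":1,"slide":[0,0,0],"spin":0}
    - {"grip":1,"slide":[0,0,0],"spin":0}

```text
time_s: 14.6
ee_pos: [0.4836, 0.231, 0.0181]
eef_rot: [-1.571, 0.002, 0.176]
force: [-8.5, 0.1, 3.2]
grip_width: 0.0114
```

Call:
step_arm:
  plan:
    - {"grip":1,"slide":[0.0001,0,0],"spin":0}
    - {"grip":1,"slide":[0,0,0],"spin":0}
    - {"grip":1,"slide":[0,0,0],"spin":0}
    - {"grip":1,"slide":[0,0,0],"spin":0}
    - {"grip":1,"slide":[0,0,0],"spin":0}
    - {"grip":1,"slide":[0,0,0],"spin":0}
    - {"grip":1,"slide":[0,0,0],"spin":0}
    - {"grip":1,"slide":[0,0,0],"spin":0}

```text
time_s: 15.27
ee_pos: [0.4836, 0.231, 0.0181]
eef_rot: [-1.571, 0.003, 0.176]
force: [-10.2, 0.3, 5.4]
grip_width: 0.0116
```

Call:
step_arm:
  plan:
    - {"grip":1,"slide":[-0.0004,0,0],"spin":0}
    - {"grip":1,"slide":[0,0,0],"spin":0}
    - {"grip":0.3,"slide":[0,0,0],"spin":0}
    - {"grip":0.3,"slide":[0,0,0],"spin":0}
    - {"grip":0.3,"slide":[0,0,0],"spin":0}
    - {"grip":0.3,"slide":[0,0,0],"spin":0}
    - {"grip":0.3,"slide":[0,-0.005,0],"spin":0}
    - {"grip":0.3,"slide":[0,-0.015,0],"spin":0}
    - {"grip":0.3,"slide":[0,-0.03,0],"spin":0}
    - {"grip":0.3,"slide":[0,-0.03,0],"spin":0}
    - {"grip":0.3,"slide":[0,0,0],"spin":0}
    - {"grip":0.3,"slide":[0,0,0],"spin":0}

```text
time_s: 16.27
ee_pos: [0.4851, 0.2313, 0.0999]
eef_rot: [-1.57, -0.003, 0.176]
force: [-0.6, -0.3, -1.0]
grip_width: 0.0327
```

```bash
python3 - <<'E'
from h import *
st();c=cams.calibration("wrist");im=cams.camera("wrist");cv2.imwrite("pics/w10.png",im)
import pickle;pickle.dump(c,open("w10.pkl","wb"))
E
```

```text
t 16.27 p [0.4851 0.2313 0.0999] rpy [-1.5701 -0.0035  0.1759] F [-0.64 -0.27 -0.96] M [-0.1   0.01 -0.02] w 0.0327
```

View pics/w10.png

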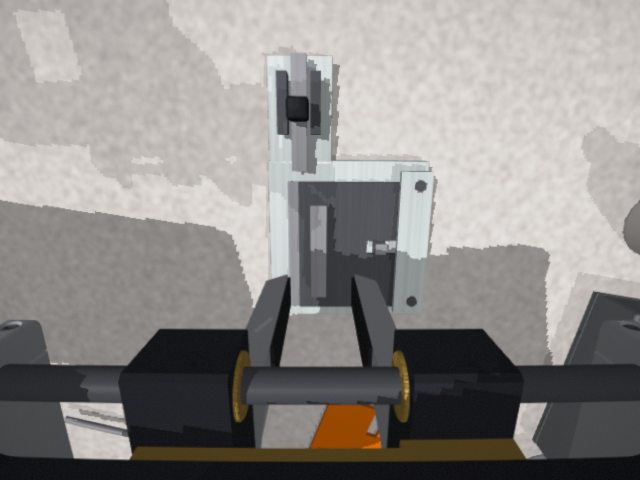

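The blade lies in the holder: spine at column 318, pin at (383,247), knob at (297,106), bolt still open. Checking the seat and knob numerically.

```bash
python3 - <<'E'
import cv2
im=cv2.imread("pics/w10.png")
cv2.imwrite("pics/w10c.png",cv2.resize(im[150:320,265:440],None,fx=3.5,fy=3.5,interpolation=cv2.INTER_CUBIC))
cv2.imwrite("pics/w10k.png",cv2.resize(im[50:180,260:340],None,fx=4.5,fy=4.5,interpolation=cv2.INTER_CUBIC))
E
```

```text
(no output)
```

View pics/w10c.png

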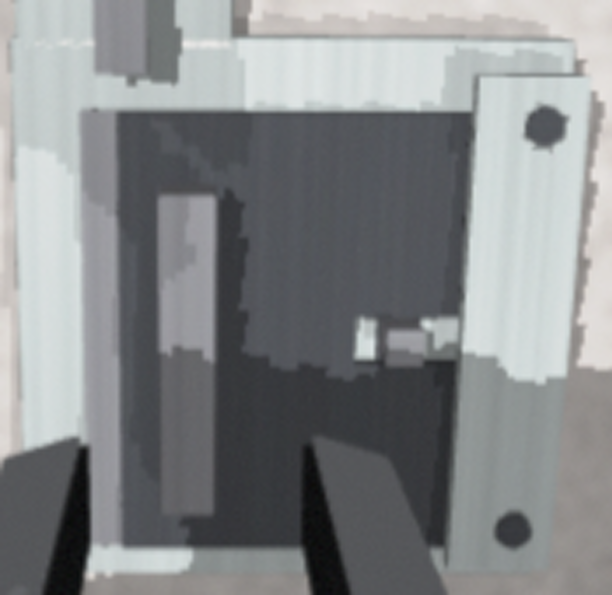

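View pics/w10k.png

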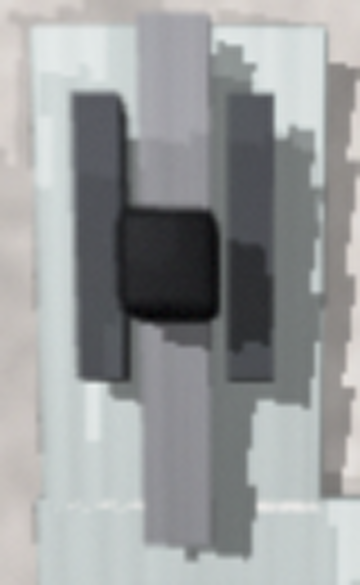

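```bash
python3 - <<'E'
from h import *
import pickle
c=pickle.load(open("w10.pkl","rb"))
A=lambda U,V,z:onz(c,(U+.5)/3.5-.5+265,(V+.5)/3.5-.5+150,z)
B=lambda U,V,z:onz(c,(U+.5)/4.5-.5+260,(V+.5)/4.5-.5+50,z)
L,R=A(477,75,.0235),A(445,568,.0235);d=L-R;h=np.arctan2(d[1],d[0])-np.pi/2
print("lip len",np.linalg.norm(d),"yaw",h)
X=np.array([np.cos(h),np.sin(h),0]);Y=np.array([-np.sin(h),np.cos(h),0])
o=(L+R)/2-.037*X;print("o",o)
loc=lambda q:np.round([(q-o)@X*1e3,(q-o)@Y*1e3],2)
s=[A(*q,.032) for q in((158,195),(216,195),(163,515),(213,515))]
print("spine",loc(sum(s)/4),"yaws",[np.arctan2(*(s[i]-s[i+2])[[1,0]])-np.pi/2-h for i in(0,1)])
for n,q in(("edgeTL",(79,111)),("edgeBL",(92,548))):print(n,loc(A(*q,.0145)))
for n,q in(("pin",(387,330)),("pinBR",(423,365))):print(n,loc(A(*q,.022)))
for n,q in(("kTL",(121,209)),("kTR",(215,209)),("kBL",(128,318)),("kBR",(217,318))):print(n,loc(B(*q,.0475)),B(*q,.0475))
print("tip",loc(B(177,544,.0265)))
print("camera",c["T"][:3,3])
E
```

```text
lip len 0.10943094297223874 yaw 0.17000545941097545
o [0.50281937 0.23808634 0.0235    ]
spine [-21.38  -3.58] yaws [np.float64(0.014368456537784624), np.float64(0.0018442361337354107)]
edgeTL [-44.62  46.02]
edgeBL [-43.39 -54.48]
pin [21.44  0.54]
pinBR [29.63 -7.27]
kTL [-41.23 100.91] [0.44510827 0.33056331 0.0475    ]
kTR [-28.47 100.98] [0.45767475 0.33279403 0.0475    ]
kBL [-40.5   86.78] [0.44822514 0.31676698 0.0475    ]
kBR [-28.22  86.85] [0.46030817 0.31891387 0.0475    ]
tip [-35.2   54.75]
camera [0.47040877 0.30471349 0.27871314]
```

```bash
python3 - <<'E'
from h import *
for q in((505,160),(425,165),(387,118),(456,112)):print("scene",q,onz("scene",*q,.01))
for q in((108,340),(0,300),(30,470)):print("top",q,onz("top",*q,.01))
c=cams.calibration("scene")
print(proj(c,(.37,.43,.21)),proj(c,(.45,.43,.21)))
st();plan([((.4477,.3473,.0999),4)],.172)
E
python3 - <<'E'
import cv2
im=cv2.imread("pics/top0.png");cv2.imwrite("pics/lap.png",cv2.resize(im[220:480,0:200],None,fx=2.2,fy=2.2))
E
```

```text
scene (505, 160) [0.46703453 0.62489049 0.01      ]
scene (425, 165) [0.38489732 0.42927679 0.01      ]
scene (387, 118) [0.09985652 0.53407744 0.01      ]
scene (456, 112) [0.16564212 0.74274114 0.01      ]
top (108, 340) [0.38725591 0.4149824  0.01      ]
top (0, 300) [0.472131   0.64396795 0.01      ]
top (30, 470) [0.13208666 0.57022289 0.01      ]
[430.36158688  84.50969775] [454.57683352  95.2432878 ]
t 16.32 p [0.4844 0.231  0.0984] rpy [-1.5707e+00 -9.0000e-04  1.7590e-01] F [0.72 0.15 0.36] M [-0.07  0.05  0.04] w 0.0331
[{"slide": [-0.0039, -0.0004, 0.0302], "spin": 0.06}, {"slide": [-0.004, -0.0004, 0.0302], "spin": 0.06}, {"slide": [-0.004, -0.0004, 0.0302], "spin": 0.06}, {"slide": [-0.004, -0.0004, 0.0302], "spin": 0.06}]
```

View pics/lap.png

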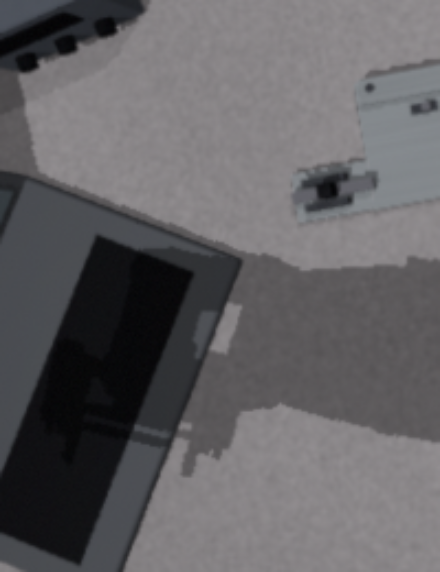

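Laptop screen is beyond y = 0.62, so it is clear. Moving behind the knob with fingers closed.

Call:
step_arm:
  plan:
    - {"grip":1,"slide":[-0.004,0,0.03],"spin":0.06}
    - {"grip":1,"slide":[-0.004,0,0.03],"spin":0.06}
    - {"grip":1,"slide":[-0.004,0,0.03],"spin":0.06}
    - {"grip":1,"slide":[-0.004,0,0.03],"spin":0.06}
    - {"grip":1,"slide":[0,0.02,0],"spin":0}
    - {"grip":1,"slide":[0,0.015,0],"spin":0}
    - {"grip":1,"slide":[0,0,0],"spin":0}
    - {"grip":1,"slide":[0,0,0],"spin":0}

```text
time_s: 16.98
ee_pos: [0.4471, 0.3459, 0.0619]
eef_rot: [-1.572, 0.003, 0.172]
force: [-0.3, 0.7, -0.3]
grip_width: 0.0005
```

```bash
python3 - <<'E'
from h import *
st();im=cams.camera("wrist");cv2.imwrite("pics/w11.png",im)
s=cams.camera("scene");cv2.imwrite("pics/s11.png",cv2.resize(s[100:280,320:520],None,fx=3.5,fy=3.3,interpolation=cv2.INTER_CUBIC))
E
```

```text
t 16.98 p [0.4471 0.3459 0.0619] rpy [-1.572   0.0027  0.1716] F [-0.28  0.67 -0.25] M [-0.04  0.1  -0.05] w 0.0005
```

View pics/w11.png

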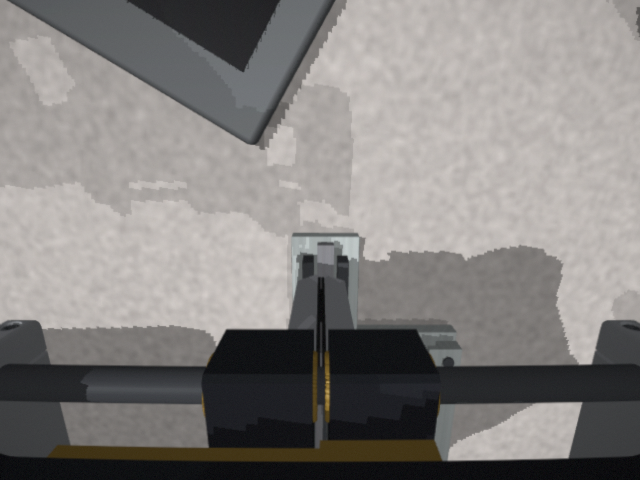

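View pics/s11.png

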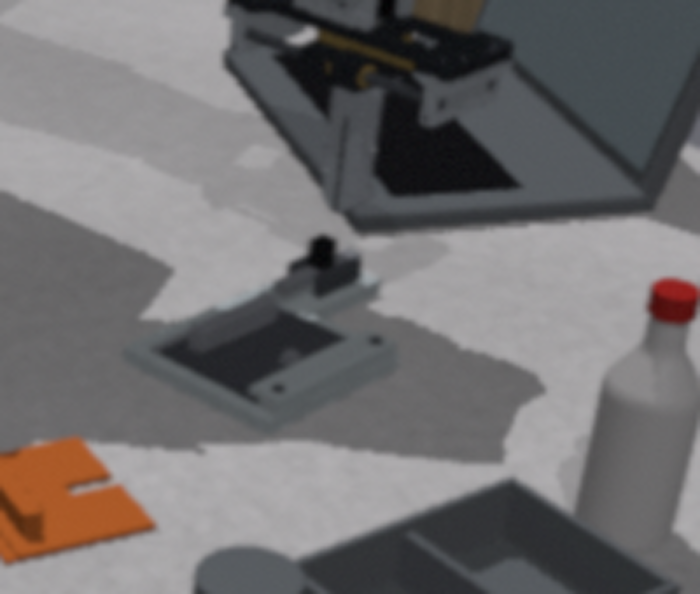

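Call:
step_arm:
  plan:
    - {"grip":1,"slide":[0,0.012,0],"spin":0}
    - {"grip":1,"slide":[0,0.009,0],"spin":0}
    - {"grip":1,"slide":[0,0.004,0],"spin":0}
    - {"grip":1,"slide":[0,0.001,0],"spin":0}
    - {"grip":1,"slide":[0,0,0],"spin":0}

```text
time_s: 17.5
ee_pos: [0.4476, 0.3462, 0.0367]
eef_rot: [-1.571, 0.001, 0.172]
force: [0.2, 0.2, 0.6]
grip_width: 0.0003
```

Call:
step_arm:
  plan:
    - {"grip":1,"slide":[0,0,-0.002],"spin":0}
    - {"grip":1,"slide":[0,0,-0.002],"spin":0}
    - {"grip":1,"slide":[0,0,-0.002],"spin":0}
    - {"grip":1,"slide":[0,0,-0.001],"spin":0}
    - {"grip":1,"slide":[0,0,-0.001],"spin":0}
    - {"grip":1,"slide":[0,0,-0.001],"spin":0}
    - {"grip":1,"slide":[0,0,0],"spin":0}

```text
time_s: 18.08
ee_pos: [0.4494, 0.3375, 0.0374]
eef_rot: [-1.571, -0.0, 0.172]
force: [-0.1, 2.3, 1.9]
grip_width: 0.0007
```

Call:
step_arm:
  plan:
    - {"grip":1,"slide":[0,0,-0.002],"spin":0}
    - {"grip":1,"slide":[0,0,-0.002],"spin":0}
    - {"grip":1,"slide":[0,0,-0.002],"spin":0}
    - {"grip":1,"slide":[0,0,-0.002],"spin":0}
    - {"grip":1,"slide":[0,0,-0.002],"spin":0}
    - {"grip":1,"slide":[0,0,-0.002],"spin":0}

```text
time_s: 18.58
ee_pos: [0.4514, 0.3255, 0.0372]
eef_rot: [-1.571, -0.0, 0.172]
force: [0.7, 2.1, 2.8]
grip_width: 0.001
```

Call:
step_arm:
  plan:
    - {"grip":1,"slide":[0,0,-0.002],"spin":0}
    - {"grip":1,"slide":[0,0,-0.002],"spin":0}
    - {"grip":1,"slide":[0,0,-0.002],"spin":0}
    - {"grip":1,"slide":[0,0,-0.002],"spin":0}
    - {"grip":1,"slide":[0,0,-0.002],"spin":0}

```text
time_s: 19.0
ee_pos: [0.453, 0.3157, 0.0371]
eef_rot: [-1.571, -0.0, 0.172]
force: [0.2, 4.0, 2.2]
grip_width: 0.0001
```

Call:
step_arm:
  plan:
    - {"grip":1,"slide":[0,0,-0.002],"spin":0}
    - {"grip":1,"slide":[0,0,-0.002],"spin":0}
    - {"grip":1,"slide":[0,0,-0.002],"spin":0}
    - {"grip":1,"slide":[0,0,-0.002],"spin":0}
    - {"grip":1,"slide":[0,0,-0.002],"spin":0}

```text
time_s: 19.42
ee_pos: [0.4547, 0.3058, 0.0372]
eef_rot: [-1.571, -0.0, 0.172]
force: [0.3, 3.9, 2.6]
grip_width: 0.0005
```

Call:
step_arm:
  plan:
    - {"grip":1,"slide":[0,0,-0.001],"spin":0}
    - {"grip":1,"slide":[0,0,-0.001],"spin":0}
    - {"grip":1,"slide":[0,0,-0.001],"spin":0}

```text
time_s: 19.67
ee_pos: [0.4552, 0.303, 0.0371]
eef_rot: [-1.571, 0.0, 0.172]
force: [-0.4, 5.6, 2.7]
grip_width: 0.0004
```

Call:
step_arm:
  plan:
    - {"grip":1,"slide":[0,0,-0.001],"spin":0}
    - {"grip":1,"slide":[0,0,-0.001],"spin":0}

```text
time_s: 19.83
ee_pos: [0.4553, 0.3025, 0.0373]
eef_rot: [-1.568, -0.001, 0.171]
force: [-3.2, 21.3, -0.5]
grip_width: 0.0008
```

Stop reached after ~37 mm of push (plus the 0–3 mm start). A spine strike would have come about 15 mm earlier. Backing off and looking.

Call:
step_arm:
  plan:
    - {"grip":1,"slide":[0,0,0.003],"spin":0}
    - {"grip":1,"slide":[0,0,0.006],"spin":0}
    - {"grip":1,"slide":[0,-0.02,0],"spin":0}
    - {"grip":1,"slide":[0,-0.03,0],"spin":0}
    - {"grip":1,"slide":[0,-0.03,-0.035],"spin":0}
    - {"grip":1,"slide":[0,0,-0.04],"spin":0}
    - {"grip":1,"slide":[0,0,-0.04],"spin":0}
    - {"grip":1,"slide":[0,0,-0.02],"spin":0}
    - {"grip":1,"slide":[0,0,0],"spin":0}
    - {"grip":1,"slide":[0,0,0],"spin":0}

```text
time_s: 20.67
ee_pos: [0.4765, 0.1795, 0.1141]
eef_rot: [-1.571, 0.001, 0.17]
force: [0.5, -0.5, -0.2]
grip_width: 0.0006
```

```bash
python3 - <<'E'
from h import *
st();c=cams.calibration("wrist");im=cams.camera("wrist")
import pickle;pickle.dump(c,open("w12.pkl","wb"));cv2.imwrite("pics/w12.png",im)
s=cams.camera("top");cv2.imwrite("pics/t12.png",s)
E
```

```text
t 20.67 p [0.4765 0.1795 0.1141] rpy [-1.5712e+00  7.0000e-04  1.6960e-01] F [ 0.5  -0.54 -0.24] M [-0.03  0.03 -0.03] w 0.0006
```

View pics/w12.png

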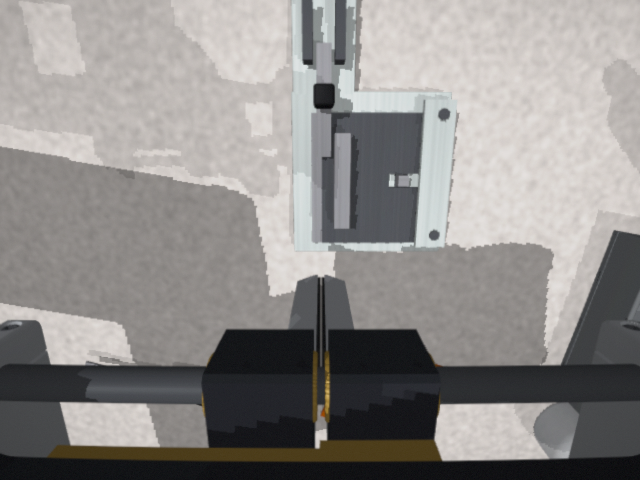

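View pics/t12.png

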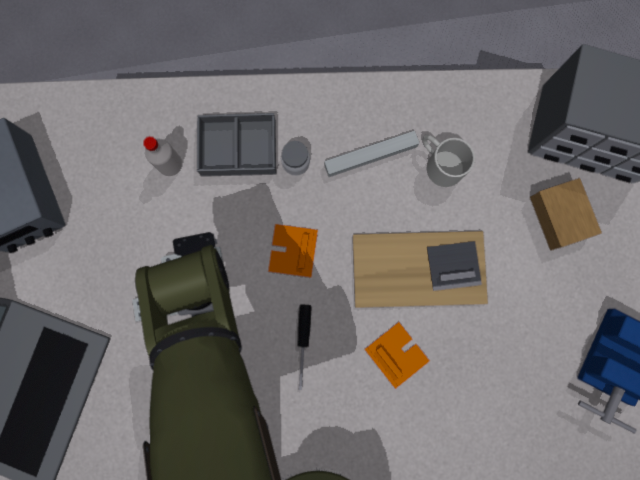

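The bolt lies behind the spine with its tip at (321,157) and the knob at (324,96). The bystanders and the plain blade (457,262 in the top view) are unmoved. Numeric check:

```bash
python3 - <<'E'
from h import *
import pickle
im=cv2.imread("pics/w12.png");cv2.imwrite("pics/w12c.png",cv2.resize(im[70:260,285:465],None,fx=3,fy=3,interpolation=cv2.INTER_CUBIC))
c=pickle.load(open("w12.pkl","rb"))
h=.171;o=np.array([.503,.2381,0]);X=np.array([np.cos(h),np.sin(h),0]);Y=np.array([-np.sin(h),np.cos(h),0])
loc=lambda u,v,z:np.round([(onz(c,u,v,z)-o)@X*1e3,(onz(c,u,v,z)-o)@Y*1e3],2)
print("tip",loc(321,157,.0265),"knob top",loc(324,91,.0475))
for q in((335,134),(351,134),(335,228),(350,228)):print("spine",loc(*q,.032))
print("lip",loc(425,99,.0235),loc(416,243,.0235))
E
```

```text
tip [-37.13  14.02] knob top [-35.16  56.3 ]
spine [-27.23  30.04]
spine [-15.93  30.05]
spine [-26.55 -38.05]
spine [-15.23 -38.05]
lip [37.15 54.54] [ 37.88 -52.11]
```

View pics/w12c.png

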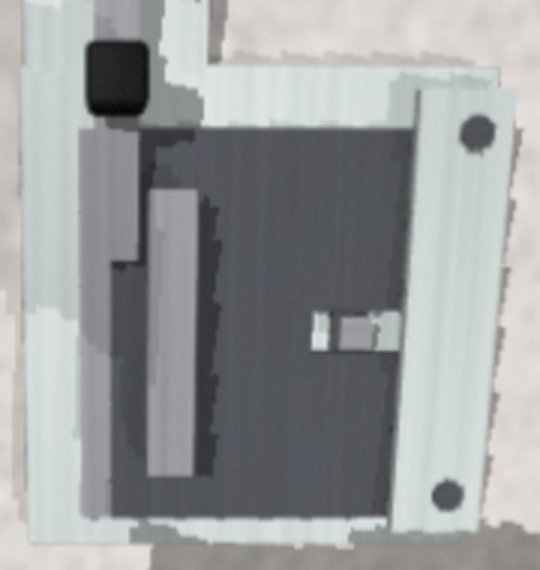

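Bolt tip at holder y ≈ 14 mm (15 expected when fully across). Spine middle is ~58.7 mm from the lip (59 when home) and square. The robot is clear, so I'm handing in.

```bash
python3 -c "
from h import *
print(hand_in())"
```

```text
the job is handed in; nothing more can be done
None
```

The notched blade is fitted in the holder with the bolt fully across behind its spine, and I handed the job in at about 21 s of the 72 s allowed. `hand_in()` gives no verdict, so the result rests on my own checks.

- **Fitting:** I gripped the blade by its spine and laid it on the bed. I slid it over the pin (found about 3 mm to the holder's −y side of the slot middle) and under the lip. It met the shoulder after 37.1 mm of travel, against 37.2 mm measured beforehand.
- **Press:** The push at the wrist was about 8 N, then 10 N, held for well over half a second in all. The last reading of the hold was 10.2 N. That includes some bed friction, so the force on the shoulder itself was a few newtons lower.
- **Blade seat:** In the last pictures the spine's middle is 58.7 mm from the lip edge (59 mm when home). It is square within about 0.01 rad, the pin is inside the notch, and the stop is the shoulder rather than the pin.
- **Bolt:** I pushed the knob to the stop, with 21 N at the wrist at the end. The tip measures at holder y ≈ 14 mm, where 15 mm would be fully across, so about 40 mm of travel.
- **Surroundings:** In the top view the plain blade and all the bystanders look unmoved, and the arm was clear of everything with no force on the wrist.

**Disagreements:** The top camera gave a holder angle of about 0.155 rad and the wrist camera about 0.170 rad. I used the wrist camera, and the fit bore it out. Single pixel readings differed by up to about 1.5 mm, and the spine edges by about 0.01 rad. No check failed.

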